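# Peg down the hook stand and hang up the push blocks

### The arm

A 6-joint arm with a two-finger parallel gripper is mounted at the origin on the work surface. World frame = base frame: x ahead of the robot, y to its left, z up, the work surface at z = 0. Lengths are in m, angles in rad, forces in N, time in s.
With the tool pointing down it reaches from about 0.375 to 0.9 m from the base axis. Payload 3.1 kg.
Tool frame: the origin (TCP) lies between the finger pads; the fingertips stand 17 mm ahead of it and the grasp point (between the pads) lies 2 mm behind it (robot.nose_length is the distance from the TCP to the fingertips, in m); z points along the fingers, y is the line along which they close (so a half turn about z gives the same grasp; the last joint's range is limited). The gripper opens to 87 mm and grips with 3 to 60 N. Pads are 19 mm wide; open, the fingers measure 117 mm over their backs; the gripper's body (75 mm by 190 mm) begins 51 mm behind the grasp point.
Start: joints at [0.948, 0.527, 1.433, -0, 1.181, -0.178], TCP at [0.269, 0.564, 0.24] pointing down, gripper open.
Joint ranges: [-3.08, 3.08], [-0.75, 2.2], [0.22, 2.44], [-1.43, 4.57], [0, 2.65], [-2.85, 2.85]. Speed limits (rad/s): [2.79, 2.79, 3.14, 3.14, 3.14, 3.14].

### API

Orientations are given as a unit quaternion [x, y, z, w].
In Python, from rig import robot, cams gives the robot as it stands.
- The arm moves only by the shell command python3 -m pendant 'ROWS' [FORCE]. ROWS is JSON, a list of rows, each an object with "jaw": the opening, from 0 (shut) to 1 (fully open); "linear": the shift along the tool's x, y, z in cm, a list of three; "twist": the turn about the tool's z in degrees. A call has 1 to 12 rows; each row shifts and turns the commanded pose from where the row before left it, along the tool's axes as they then stand; what a row does not reach is not made up. A row lasts 1/12 s, in which the tool goes at most 41.7 mm and 7.16 degrees, less where a joint would pass 70% of its speed; a pose out of reach is approached as far as the arm can. A call is refused whole if a number of a shift passes 4.17 or a number of a turn 7.16, either way. A call with a gripper value outside its range is refused whole. The fingers move at their own pace and stop on an object; FORCE is the grip in N (left out, the last holds). Time passes only in rows, so rows that do not move let the fingers close. It gives the time, the measured TCP pose, the force, the opening and the grip force at its end, in the units of the state.
- robot.get_obs(): the state, without advancing time (a new reading comes with each control period).
- cams.camera(name): name is "scene" or "top" or "wrist"; returns a dict with "color" (400x640x3 uint8, blue, green, red), "depth" (400x640 float32, m along the optical axis (not along the pixel's ray), 0 where there is no reading), "fov_y" (degrees; the focal length in pixels is half the picture's height over the tangent of half this angle, whatever the lens; pixels are square), "cx", "cy" (the principal point, pixels), "k1" (the pictures are not rectified: a ray, as slopes to the right and down, at radius r is drawn at 1 + k1 r^2 times it, then the intrinsics apply), "view" (4x4, takes a point from world to camera coordinates). Camera axes: x right, y down, z forward; pixel columns grow to the right and rows downward; lengths in m; the calibration is good to about 2 mm. A picture is of the moment at which its call begins.
- robot.hand_in(): hands the job in; it is judged then, once.
The state is a dict: "time": time; "q": joint angles; "joint_velocities": joint speeds; "joint_torque": joint torques, N m; "position": TCP position; "tool_rot": TCP orientation; "ft_force": force on the tool from outside, world axes, zero at the start; "moment": the same for the moment, N m; "grip_width": finger opening in m; "grip_force": force on a finger pad.
Only numpy, scipy, OpenCV 4.12 (cv2) and the standard library are available. Lean on these libraries where they do the work, as an engineer would, in place of code of your own. Each camera call takes 0.05 s, during which the arm holds its last target. There are 200 camera calls.

### The job

Make the hook stand ready and put the sanding bench's push blocks away: first drive both locking pegs of the stand fully home with the mallet (not with the gripper itself). Once both are home, hang every push block on a hook of its own, by the hand hole and down in the hook's throat, and leave the mallet standing on its head's face on the cork mat. Leave everything else on the bench alone.

Things in the scene. Friction and masses are not known exactly. Their poses are not given: they have to be found in the camera images.
- stand: Wooden hook stand, fixed; origin mid underside, on the bench. Foot: a flat cross 18 mm thick, bars 250 x 70 mm along x and 390 x 70 mm along y, with a locking peg near each y end. Two posts (36 x 30 mm, 175 mm high, joined by a bar) at x = -85 and 85 mm, y = 0; each carries two red hooks, one reaching out level to +y, one to -y, their free ends 91 mm from the middle plane.
- mat: Cork mat, 130 x 130 mm, 3 mm thick, fixed on the bench; origin at the middle of its underside. The mallet's place.
- mallet: Rubber mallet, about 0.4 kg, standing on a face of its black head (72 mm in diameter, 76 mm high, axis = z). Origin: centre of the lower face, which strikes. Wooden handle 22 mm wide (y), 26 mm high, level along -x from the head to 185 mm from its axis, its centre line 40 mm above the lower face; best gripped about 70 mm from the axis.
- hook0 (a point): Middle of the level seat in the throat of the hook at the stand's x = -85, y = +63 mm, 150 mm above the bench; axes as the stand's. Free end points to +y. Arm 24 mm wide (x), 8 mm thick below the seat. Throat 36 mm long (y); beyond it the lip, 10 mm thick, rises 14 mm above the seat; on the post side a shoulder rises 8 mm. Post face 48 mm from this point.
- hook1 (a point): Middle of the level seat in the throat of the hook at the stand's x = +85, y = +63 mm, 150 mm above the bench; axes as the stand's. Free end points to +y. Arm 24 mm wide (x), 8 mm thick below the seat. Throat 36 mm long (y); beyond it the lip, 10 mm thick, rises 14 mm above the seat; on the post side a shoulder rises 8 mm. Post face 48 mm from this point.
- hook2 (a point): Middle of the level seat in the throat of the hook at the stand's x = -85, y = -63 mm, 150 mm above the bench; axes as the stand's. Free end points to -y. Arm 24 mm wide (x), 8 mm thick below the seat. Throat 36 mm long (y); beyond it the lip, 10 mm thick, rises 14 mm above the seat; on the post side a shoulder rises 8 mm. Post face 48 mm from this point.
- hook3 (a point): Middle of the level seat in the throat of the hook at the stand's x = +85, y = -63 mm, 150 mm above the bench; axes as the stand's. Free end points to -y. Arm 24 mm wide (x), 8 mm thick below the seat. Throat 36 mm long (y); beyond it the lip, 10 mm thick, rises 14 mm above the seat; on the post side a shoulder rises 8 mm. Post face 48 mm from this point.
- peg_left (a joint): How far the locking peg in the foot at the stand's +y end is driven down (m): 0 = standing 30 mm proud, 0.030 = home, its cap resting on the foot (hard stop). Friction holds it where it is left; it takes about 6 N, and more when moved fast, to drive it down.
- peg_left_top (a point): Centre of the top of that peg's brass cap (26 mm in diameter, 8 mm thick), at the stand's x = 0, y = +160 mm; 56 mm above the bench at joint 0, 26 mm when home.
- peg_right (a joint): How far the locking peg in the foot at the stand's -y end is driven down (m): 0 = standing 30 mm proud, 0.030 = home, its cap resting on the foot (hard stop). Friction holds it where it is left; it takes about 6 N, and more when moved fast, to drive it down.
- peg_right_top (a point): Centre of the top of that peg's brass cap (26 mm in diameter, 8 mm thick), at the stand's x = 0, y = -160 mm; 56 mm above the bench at joint 0, 26 mm when home.
- push_a: Push block, 0.28 kg, one of up to four alike; may be absent. Orange sole 140 (x) x 76 (y) x 18 mm; from its middle rises an upright plywood board 110 mm long (x), 26 mm thick (y), top 140 mm above the underside. Origin mid underside. Hand hole through the board along y: 70 mm wide, from 36 to 88 mm above the underside, solid rail above. Same after a half turn about z.
- push_b: Push block, 0.28 kg, one of up to four alike; may be absent. Orange sole 140 (x) x 76 (y) x 18 mm; from its middle rises an upright plywood board 110 mm long (x), 26 mm thick (y), top 140 mm above the underside. Origin mid underside. Hand hole through the board along y: 70 mm wide, from 36 to 88 mm above the underside, solid rail above. Same after a half turn about z.
- push_c: Push block, 0.28 kg, one of up to four alike; may be absent. Orange sole 140 (x) x 76 (y) x 18 mm; from its middle rises an upright plywood board 110 mm long (x), 26 mm thick (y), top 140 mm above the underside. Origin mid underside. Hand hole through the board along y: 70 mm wide, from 36 to 88 mm above the underside, solid rail above. Same after a half turn about z.
- push_d: Push block, 0.28 kg, one of up to four alike; may be absent. Orange sole 140 (x) x 76 (y) x 18 mm; from its middle rises an upright plywood board 110 mm long (x), 26 mm thick (y), top 140 mm above the underside. Origin mid underside. Hand hole through the board along y: 70 mm wide, from 36 to 88 mm above the underside, solid rail above. Same after a half turn about z.
- brush: Bench brush, 200 x 36 mm, 56 mm high; a bystander, to be left alone.
- wax_tin: Wax tin, 72 mm in diameter, 70 mm high; a bystander, to be left alone.
- sanding_block: Cork sanding block, 110 x 60 x 35 mm; a bystander, to be left alone.
- offcut: Pine offcut, 150 x 50 x 22 mm; a bystander, to be left alone.
- tape: Yellow tape measure, 70 x 60 mm, lying flat, 40 mm high; a bystander, to be left alone.
- screwdriver: Screwdriver lying on the bench, about 200 mm long; a bystander, to be left alone.
- screw_jar: Glass jar with red cap, 70 mm in diameter, 100 mm high; a bystander, to be left alone.

How it is judged:
On the way:
1. both locking pegs are driven home with the mallet (value of joint each of peg_left, peg_right above 0.026 m), for 0.2 s.
At the end, for the whole second after the job is handed in: Pegs within 4 mm of home; each present push block hung: origin within 30 mm horizontally of the seat's middle and 81 to 100 mm below it, tilt under 0.2 rad, almost still; mallet on its lower face on the mat, upright within 0.1 rad, head's axis within 65 mm of the mat's middle along each side (all of step 1 and ((horizontal distance between push_a and hook0 below 0.03 m and z of push_a in the frame of hook0 between -0.1 and -0.081 m) or (horizontal distance between push_a and hook1 below 0.03 m and z of push_a in the frame of hook1 between -0.1 and -0.081 m) or (horizontal distance between push_a and hook2 below 0.03 m and z of push_a in the frame of hook2 between -0.1 and -0.081 m) or (horizontal distance between push_a and hook3 below 0.03 m and z of push_a in the frame of hook3 between -0.1 and -0.081 m)) and angle between each of push_a, push_b, push_c, push_d's own z axis and vertical below 0.2 rad and linear speed of each of push_a, push_b, push_c, push_d, mallet below 0.25 m/s and ((horizontal distance between push_b and hook0 below 0.03 m and z of push_b in the frame of hook0 between -0.1 and -0.081 m) or (horizontal distance between push_b and hook1 below 0.03 m and z of push_b in the frame of hook1 between -0.1 and -0.081 m) or (horizontal distance between push_b and hook2 below 0.03 m and z of push_b in the frame of hook2 between -0.1 and -0.081 m) or (horizontal distance between push_b and hook3 below 0.03 m and z of push_b in the frame of hook3 between -0.1 and -0.081 m)) and ((horizontal distance between push_c and hook0 below 0.03 m and z of push_c in the frame of hook0 between -0.1 and -0.081 m) or (horizontal distance between push_c and hook1 below 0.03 m and z of push_c in the frame of hook1 between -0.1 and -0.081 m) or (horizontal distance between push_c and hook2 below 0.03 m and z of push_c in the frame of hook2 between -0.1 and -0.081 m) or (horizontal distance between push_c and hook3 below 0.03 m and z of push_c in the frame of hook3 between -0.1 and -0.081 m)) and ((horizontal distance between push_d and hook0 below 0.03 m and z of push_d in the frame of hook0 between -0.1 and -0.081 m) or (horizontal distance between push_d and hook1 below 0.03 m and z of push_d in the frame of hook1 between -0.1 and -0.081 m) or (horizontal distance between push_d and hook2 below 0.03 m and z of push_d in the frame of hook2 between -0.1 and -0.081 m) or (horizontal distance between push_d and hook3 below 0.03 m and z of push_d in the frame of hook3 between -0.1 and -0.081 m)) and x of mallet in the frame of mat between -0.065 and 0.065 m and y of mallet in the frame of mat between -0.065 and 0.065 m and angle between mallet's own z axis and vertical below 0.1 rad and height (world z) of mallet below 0.01 m); the robot touches nothing.
It fails at once if a locking peg is pressed by the gripper, the arm or a push block instead of the mallet (contact force between any of peg_left, peg_right and the fingers above 3 N or contact force between any of peg_left, peg_right and the arm above 3 N or contact force between any of peg_left, peg_right and push_a above 3 N or contact force between any of peg_left, peg_right and push_b above 3 N or contact force between any of peg_left, peg_right and push_c above 3 N or contact force between any of peg_left, peg_right and push_d above 3 N).
It fails at once if a push block is hung on a hook before both pegs are home (((horizontal distance between push_a and hook0 below 0.03 m and z of push_a in the frame of hook0 between -0.1 and -0.081 m) or (horizontal distance between push_a and hook1 below 0.03 m and z of push_a in the frame of hook1 between -0.1 and -0.081 m) or (horizontal distance between push_a and hook2 below 0.03 m and z of push_a in the frame of hook2 between -0.1 and -0.081 m) or (horizontal distance between push_a and hook3 below 0.03 m and z of push_a in the frame of hook3 between -0.1 and -0.081 m) or (horizontal distance between push_b and hook0 below 0.03 m and z of push_b in the frame of hook0 between -0.1 and -0.081 m) or (horizontal distance between push_b and hook1 below 0.03 m and z of push_b in the frame of hook1 between -0.1 and -0.081 m) or (horizontal distance between push_b and hook2 below 0.03 m and z of push_b in the frame of hook2 between -0.1 and -0.081 m) or (horizontal distance between push_b and hook3 below 0.03 m and z of push_b in the frame of hook3 between -0.1 and -0.081 m) or (horizontal distance between push_c and hook0 below 0.03 m and z of push_c in the frame of hook0 between -0.1 and -0.081 m) or (horizontal distance between push_c and hook1 below 0.03 m and z of push_c in the frame of hook1 between -0.1 and -0.081 m) or (horizontal distance between push_c and hook2 below 0.03 m and z of push_c in the frame of hook2 between -0.1 and -0.081 m) or (horizontal distance between push_c and hook3 below 0.03 m and z of push_c in the frame of hook3 between -0.1 and -0.081 m) or (horizontal distance between push_d and hook0 below 0.03 m and z of push_d in the frame of hook0 between -0.1 and -0.081 m) or (horizontal distance between push_d and hook1 below 0.03 m and z of push_d in the frame of hook1 between -0.1 and -0.081 m) or (horizontal distance between push_d and hook2 below 0.03 m and z of push_d in the frame of hook2 between -0.1 and -0.081 m) or (horizontal distance between push_d and hook3 below 0.03 m and z of push_d in the frame of hook3 between -0.1 and -0.081 m)) and not (value of joint each of peg_left, peg_right above 0.026 m)).
It fails at once if a bystander is moved more than 50 mm (distance of any of brush, wax_tin, sanding_block, offcut, tape, screwdriver, screw_jar from where it was at the start of the episode above 0.05 m).
Of push_a, push_b, push_c, push_d only 3 to 4 are there at a start; the rules pass over those that are not, and their reading is None.
At some moment in a run one of mallet, push_a, push_b, push_c, push_d may be knocked a few centimetres aside while the robot is not near it.
It also fails if it takes over 208 s, if anything falls off the work surface, if the arm or the gripper's body presses on something with over 40 N, if the wrist force passes 120 N, or if a joint passes its speed limit or range.

## Working session

There is one attempt and no reset: what is moved stays moved. The work goes in short steps, Python scripts to look and compute and a shell command to move; the robot and the scene stay as the last step left them, time stands still between calls to the robot, and variables do not carry over. Pictures are saved under pics/ and viewed, at most 14 in all, crops included, and the job is handed in when it is done.

```bash
mkdir -p pics; ls; cat > h.py <<'E'
import numpy as np, cv2
from rig import robot, cams
def K(c):
    f=200/np.tan(np.radians(c['fov_y'])/2); return f
def ray(c,uv):
    uv=np.atleast_2d(np.float64(uv)); f=K(c)
    M=np.array([[f,0,c['cx']],[0,f,c['cy']],[0,0,1.]])
    # r_d = r(1+k1 r^2)
    n=cv2.undistortPoints(uv[:,None],M,np.array([c['k1'],0,0,0.]))[:,0]
    V=np.array(c['view']); R=V[:3,:3]; o=-R.T@V[:3,3]
    return o,np.c_[n,np.ones(len(n))]@R
def onplane(c,uv,z):
    o,d=ray(c,uv); return o+d*((z-o[2])/d[:,2])[:,None]
def cloud(c):
    v,u=np.mgrid[0:400,0:640]; o,d=ray(c,np.c_[u.ravel(),v.ravel()])
    return (o+d*c['depth'].ravel()[:,None]).reshape(400,640,3)
def proj(c,P):
    V=np.array(c['view']); f=K(c); p=np.atleast_2d(P)@V[:3,:3].T+V[:3,3]; s=p[:,:2]/p[:,2:]
    s=s*(1+c['k1']*(s**2).sum(1))[:,None]; return s*f+[c['cx'],c['cy']]
def st():
    s=robot.get_obs(); print({k:np.round(s[k],3).tolist() for k in('time','q','position','tool_rot','ft_force','grip_width','grip_force')})
    return s
E
python3 - <<'E'
from h import *
for n in('scene','top'):
    c=cams.camera(n); cv2.imwrite(f'pics/{n}0.png',c['color']); np.save(f'{n}0.npy',c,allow_pickle=True)
    print(n,c['fov_y'],c['cx'],c['cy'],c['k1'],np.round(c['view'],3).tolist())
st()
E
```

```text
pics
scene 56.89618162804522 316.15454000314594 200.34594549258006 0.028124570034049032 [[-0.815, 0.579, 0.016, 0.51], [0.459, 0.662, -0.593, -0.167], [-0.354, -0.476, -0.805, 1.489], [0.0, 0.0, 0.0, 1.0]]
top 52.25428760568161 322.15820940326125 198.07859549423702 -0.01325436580653995 [[0.009, -1.0, 0.013, -0.04], [-0.994, -0.01, -0.11, 0.602], [0.11, -0.011, -0.994, 1.176], [0.0, 0.0, 0.0, 1.0]]
{'time': 0.1, 'q': [0.948, 0.528, 1.434, 0.0, 1.181, -0.179], 'position': [0.269, 0.564, 0.239], 'tool_rot': [0.221, 0.975, -0.001, -0.0], 'ft_force': [0.12, 0.395, 0.025], 'grip_width': 0.087, 'grip_force': 0.0}
```

View pics/top0.png

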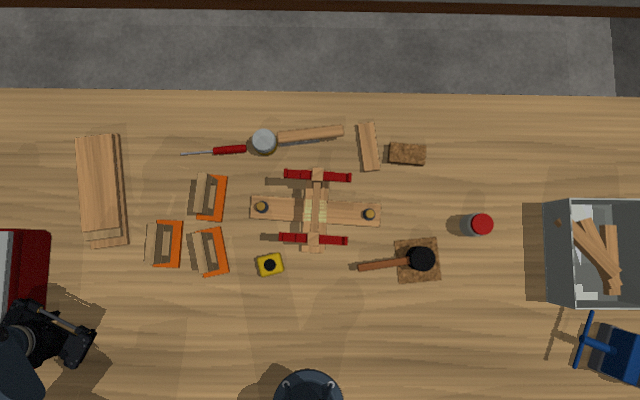

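View pics/scene0.png

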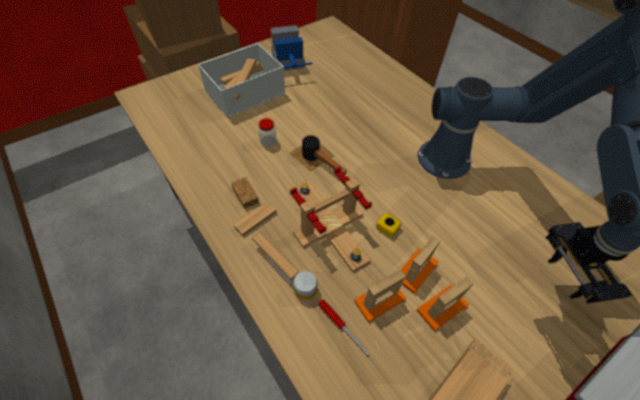

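The top view shows three push blocks with orange soles at about (210,197), (165,244) and (209,251). The stand is at (315,210) with peg caps at (261,207) and (369,213). The mallet head is at (420,258) on the mat, with its handle pointing to image left. The scene view agrees. Next I'll measure with both views.

```bash
cat > meas.py <<'E'
from h import *
def comps(P,m,amin):
    m=cv2.morphologyEx(m.astype(np.uint8),cv2.MORPH_OPEN,np.ones((2,2)))
    n,l,s,_=cv2.connectedComponentsWithStats(m)
    return [(P[l==i],s[i]) for i in range(1,n) if s[i,4]>=amin]
def rect(p):
    r=cv2.minAreaRect((p[:,:2]*1000).astype(np.float32)); b=cv2.boxPoints(r); e=b[1]-b[0]; f=b[2]-b[1]
    if np.hypot(*f)>np.hypot(*e): e,f=f,e
    return np.round(r[0]).tolist(),round(float(np.hypot(*e))),round(float(np.hypot(*f))),round(np.degrees(np.arctan2(e[1],e[0]))%180,1),round(float(np.median(p[:,2]))*1000)
def run(c,name):
    P=cloud(c); ok=(c['depth']>0)&(P[...,0]>.2)&(P[...,0]<.95)&(abs(P[...,1])<.5)
    h=cv2.cvtColor(c['color'],cv2.COLOR_BGR2HSV); H,S,V=h[...,0],h[...,1],h[...,2]; z=P[...,2]
    for nm,m,a in (('orange',(H>6)&(H<18)&(S>200)&(z<.03),60),('z>.128',(z>.128)&(z<.15)&((H>8)&(H<30)),15),('posttop',(z>.165)&(z<.2),20),('red hooks',((H<5)|(H>174))&(S>150)&(z>.12),30),
        ('black',(V<60)&(z>.06)&(z<.1),30),('handle',(z>.045)&(z<.07)&(H<16)&(S>80),20),('caps',(z>.04)&(z<.07)&(S>60),8)):
        for p,s in comps(P,ok&m,a): print(name,nm,s.tolist(),rect(p))
if __name__=='__main__':
    for n in('top','scene'): run(np.load(f'{n}0.npy',allow_pickle=True).item(),n)
E
python3 meas.py
```

```text
top orange [197, 176, 31, 47, 493] ([572.0, 147.0], 367, 142, np.float32(79.3), 18)
top orange [155, 221, 29, 47, 553] ([464.0, 222.0], 484, 137, np.float32(90.4), 17)
top orange [202, 228, 28, 50, 509] ([439.0, 290.0], 138, 76, np.float32(11.6), 18)
top z>.128 [194, 174, 16, 41, 435] ([566.0, 155.0], 385, 111, np.float32(76.8), 140)
top z>.128 [311, 183, 11, 50, 321] ([550.0, -16.0], 163, 20, np.float32(176.6), 147)
top z>.128 [145, 224, 15, 41, 456] ([487.0, 244.0], 518, 108, np.float32(97.8), 139)
top z>.128 [193, 233, 18, 42, 435] ([472.0, 168.0], 361, 107, np.float32(105.5), 140)
top posttop [313, 169, 12, 14, 155] ([583.0, -19.0], 228, 29, np.float32(177.2), 174)
top posttop [308, 233, 13, 14, 158] ([478.0, -11.0], 38, 32, np.float32(175.8), 175)
top red hooks [285, 170, 27, 10, 231] ([565.0, 25.0], 201, 71, np.float32(5.4), 154)
top red hooks [324, 173, 28, 10, 230] ([645.0, -73.0], 72, 22, np.float32(86.6), 154)
top red hooks [280, 234, 28, 9, 227] ([482.0, 42.0], 71, 21, np.float32(90.4), 154)
top red hooks [320, 236, 28, 10, 232] ([476.0, -63.0], 72, 22, np.float32(87.6), 1
[... 3225 characters left out ...]
, 3, 3, 8] ([406.0, 137.0], 10, 7, np.float32(44.3), 41)
scene caps [302, 227, 14, 9, 58] ([645.0, -11.0], 48, 24, np.float32(167.3), 48)
scene caps [253, 233, 47, 48, 666] ([862.0, 232.0], 652, 117, np.float32(71.7), 55)
scene caps [354, 249, 8, 8, 52] ([566.0, 150.0], 40, 20, np.float32(177.2), 53)
scene caps [408, 273, 8, 8, 35] ([486.0, 311.0], 31, 17, np.float32(145.3), 51)
scene caps [393, 290, 7, 4, 21] ([553.0, 314.0], 31, 5, np.float32(175.9), 45)
scene caps [457, 298, 5, 3, 10] ([415.0, 438.0], 27, 2, np.float32(174.6), 34)
scene caps [365, 300, 11, 9, 41] ([650.0, 303.0], 32, 17, np.float32(134.5), 50)
scene caps [430, 308, 9, 9, 45] ([513.0, 428.0], 31, 15, np.float32(132.1), 53)
```

```bash
sed -i 's/    n,l,s,_=cv2/    m=m\&m0; n,l,s,_=cv2/; s/    m=cv2.morph/    m0=m.astype(np.uint8); m=cv2.morph/' meas.py; python3 - <<'E'
import re;s=open('meas.py').read()
s=s.replace("    r=cv2.minArea","    q=np.median(p,0); p=p[np.linalg.norm(p-q,axis=1)<.13]\n    r=cv2.minArea").replace("(z>.04)&(z<.07)&(S>60),8","(z>.045)&(z<.062)&(S>60)&(H>14)&(abs(P[...,0]-.56)<.05)&(abs(P[...,1])<.23),20")
open('meas.py','w').write(s)
E
python3 meas.py
```

```text
top orange [197, 176, 30, 46, 419] ([601.0, 297.0], 135, 73, np.float32(173.9), 18)
top orange [155, 221, 28, 46, 466] ([464.0, 420.0], 133, 73, np.float32(179.7), 18)
top orange [202, 228, 27, 49, 433] ([441.0, 289.0], 134, 73, np.float32(11.8), 18)
top z>.128 [194, 174, 15, 40, 380] ([600.0, 297.0], 107, 24, np.float32(174.8), 140)
top z>.128 [311, 183, 10, 49, 247] ([565.0, -16.0], 129, 17, np.float32(176.7), 147)
top z>.128 [145, 224, 14, 40, 405] ([464.0, 423.0], 104, 25, np.float32(177.6), 140)
top z>.128 [193, 233, 17, 41, 391] ([440.0, 291.0], 104, 26, np.float32(13.4), 140)
top posttop [313, 169, 11, 13, 130] ([648.0, -21.0], 33, 26, np.float32(179.5), 175)
top posttop [308, 233, 12, 13, 132] ([479.0, -11.0], 33, 26, np.float32(175.0), 175)
top red hooks [285, 170, 27, 10, 200] ([652.0, 33.0], 70, 22, np.float32(86.9), 155)
top red hooks [324, 173, 27, 9, 196] ([646.0, -71.0], 69, 21, np.float32(87.4), 155)
top red hooks [280, 234, 27, 8, 193] ([483.0, 43.0], 68, 19, np.float32(90.3), 154)
top red hooks [320, 236, 27, 9, 198] ([477.0, -62.0], 69, 19, np.float32(87.2), 155)
t
[... 1237 characters left out ...]
np.float32(175.3), 174)
scene red hooks [336, 169, 13, 14, 70] ([479.0, -66.0], 53, 20, np.float32(87.1), 151)
scene red hooks [292, 190, 12, 14, 72] ([648.0, -74.0], 51, 19, np.float32(81.9), 151)
scene red hooks [354, 191, 17, 17, 115] ([485.0, 48.0], 69, 22, np.float32(87.5), 154)
scene red hooks [308, 213, 17, 19, 124] ([656.0, 38.0], 69, 21, np.float32(83.8), 154)
scene black [304, 137, 15, 15, 184] ([430.0, -312.0], 62, 54, np.float32(55.4), 77)
scene handle [316, 149, 25, 19, 146] ([414.0, -227.0], 121, 25, np.float32(96.4), 54)
scene caps [303, 184, 6, 5, 22] ([556.0, -166.0], 22, 14, np.float32(13.9), 50)
scene caps [354, 249, 7, 7, 41] ([574.0, 148.0], 22, 19, np.float32(49.6), 54)
```

```bash
cat > plan.py <<'E'
import sys
from h import *
# plan.py yaw x y z [x y z ...] : yaw = heading of tool y (deg, mod 180 free); twist first, then legs (cm, tool axes)
from scipy.spatial.transform import Rotation as Ro
def plan(yaw,*pts,free=True):
    s=robot.get_obs(); R=Ro.from_quat(s['tool_rot']).as_matrix(); p=np.array(s['position'])
    cur=np.degrees(np.arctan2(R[1,1],R[0,1])); t=cur-yaw
    t=(t+90)%180-90 if free else (t+180)%360-180
    print('pos',np.round(p,4),'tilt',np.round(np.degrees(np.arccos(-R[2,2])),2),'yaw %.1f q6 %.1f F'%(cur,np.degrees(s['q'][5])),np.round(s['ft_force'],1),'w %.4f g %.1f t %.1f'%(s['grip_width'],s['grip_force'],s['time']))
    R2=R@Ro.from_euler('z',t,degrees=True).as_matrix()
    print('twist %.1f (%.1f rows)'%(t,abs(t)/7))
    for q in pts:
        d=R2.T@(np.array(q)-p)*100; n=int(np.ceil(np.abs(d).max()/4)) or 1
        print('  shift',np.round(d,2),n,'rows of',np.round(d/n,2)); p=np.array(q)
if __name__=='__main__':
    a=list(map(float,sys.argv[1:])); plan(a[0],*[a[i:i+3] for i in range(1,len(a),3)],free=False)
E
python3 plan.py 8.5 .45 .1 .24 .418 -.20 .2
```

```text
pos [0.2685 0.5637 0.2387] tilt 0.11 yaw 64.5 q6 -10.2 F [0.1 0.4 0. ] w 0.0871 g 0.0 t 0.1
twist 56.0 (8.0 rows)
  shift [-48.54  11.1   -0.08] 13 rows of [-3.73  0.85 -0.01]
  shift [-29.19  -7.59   4.05] 8 rows of [-3.65 -0.95  0.51]
```

```bash
python3 -m pendant '[{"jaw":1,"linear":[0,0,0],"twist":7},{"jaw":1,"linear":[0,0,0],"twist":7},{"jaw":1,"linear":[0,0,0],"twist":7},{"jaw":1,"linear":[0,0,0],"twist":7},{"jaw":1,"linear":[0,0,0],"twist":7},{"jaw":1,"linear":[0,0,0],"twist":7},{"jaw":1,"linear":[0,0,0],"twist":7},{"jaw":1,"linear":[0,0,0],"twist":7}]'
python3 -m pendant '[{"jaw":1,"linear":[-4,0.9,0],"twist":0},{"jaw":1,"linear":[-4,0.9,0],"twist":0},{"jaw":1,"linear":[-4,0.9,0],"twist":0},{"jaw":1,"linear":[-4,0.9,0],"twist":0},{"jaw":1,"linear":[-4,0.9,0],"twist":0},{"jaw":1,"linear":[-4,0.9,0],"twist":0},{"jaw":1,"linear":[-4,0.9,0],"twist":0},{"jaw":1,"linear":[-4,0.9,0],"twist":0},{"jaw":1,"linear":[-4,0.9,0],"twist":0},{"jaw":1,"linear":[-4,0.9,0],"twist":0},{"jaw":1,"linear":[-4,0.9,0],"twist":0},{"jaw":1,"linear":[-4,0.9,0],"twist":0}]'
python3 -m pendant '[{"jaw":1,"linear":[-3.7,-0.9,0.5],"twist":0},{"jaw":1,"linear":[-3.7,-0.9,0.5],"twist":0},{"jaw":1,"linear":[-3.7,-0.9,0.5],"twist":0},{"jaw":1,"linear":[-3.7,-0.9,0.5],"twist":0},{"jaw":1,"linear":[-3.7,-0.9,0.5],"twist":0},{"jaw":1,"linear":[-3.7,-0.9,0.5],"twist":0},{"jaw":1,"linear":[-3.7,-0.9,0.5],"twist":0},{"jaw":1,"linear":[-3.7,-0.9,0.5],"twist":0},{"jaw":1,"linear":[0,0,0],"twist":0},{"jaw":1,"linear":[0,0,0],"twist":0}]'
python3 plan.py 8.5 .418 -.246 .041
python3 - <<'E'
from h import *
c=cams.camera('wrist'); cv2.imwrite('pics/w1.png',c['color']); np.save('w1.npy',c,allow_pickle=True)
c=cams.camera('top'); np.save('top1.npy',c,allow_pickle=True)
E
```

```text
time: 0.77
position: [0.2686, 0.5638, 0.239]
tool_rot: [0.655, 0.756, -0.001, 0.0]
ft_force: [0.9, 0.0, -0.5]
grip_width: 0.0874
grip_force: 0.0
time: 1.77
position: [0.4468, 0.1035, 0.2394]
tool_rot: [0.653, 0.758, -0.0, -0.0]
ft_force: [0.0, 0.2, 0.4]
grip_width: 0.0871
grip_force: 0.0
time: 2.6
position: [0.419, -0.1999, 0.1991]
tool_rot: [0.654, 0.756, 0.0, -0.0]
ft_force: [-1.2, 0.8, 0.9]
grip_width: 0.0871
grip_force: 0.0
pos [ 0.419  -0.1999  0.1991] tilt 0.05 yaw 8.3 q6 -47.6 F [-1.2  0.8  0.9] w 0.0871 g 0.0 t 2.6
twist -0.2 (0.0 rows)
  shift [-4.56 -0.78 15.8 ] 4 rows of [-1.14 -0.19  3.95]
```

View pics/w1.png

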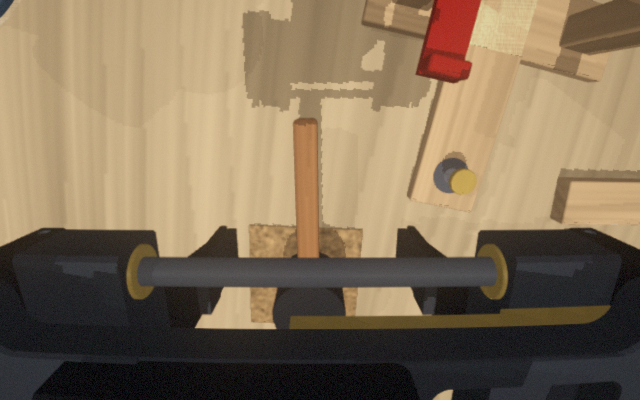

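The wrist view shows the handle from (306,120) to (308,257), the black head behind the finger bar, the mat, and the right peg cap at (462,182). I'll fit the handle and the cap from this.

```bash
cat > m2.py <<'E'
from meas import *
c=np.load('w1.npy',allow_pickle=True).item(); P=cloud(c); h=cv2.cvtColor(c['color'],cv2.COLOR_BGR2HSV); z=P[...,2]
m=(z>.047)&(z<.065)&(h[...,1]>100)&(c['depth']>0)
for p,s in comps(P,m,80): print(s.tolist(),rect(p))
m=(z>.15)&(z<.17)
c=np.load('top1.npy',allow_pickle=True).item(); run(c,'top')
P=cloud(c); h=cv2.cvtColor(c['color'],cv2.COLOR_BGR2HSV)
m=(h[...,1]>90)&(h[...,2]<150)&(P[...,2]<.008)&(abs(P[...,0]-.43)<.1)&(abs(P[...,1]+.31)<.1)
for p,s in comps(P,m,80): print('mat',s.tolist(),rect(p))
E
python3 m2.py | grep -v 'caps\|orange\|posttop'
```

```text
[582, 4, 45, 47, 686] ([643.0, -28.0], 44, 23, np.float32(136.9), 57)
[294, 120, 25, 137, 3038] ([411.0, -205.0], 132, 21, np.float32(99.1), 56)
[451, 170, 26, 25, 492] ([557.0, -174.0], 24, 24, np.float32(55.0), 51)
top z>.128 [194, 174, 15, 40, 373] ([601.0, 297.0], 107, 24, np.float32(174.7), 140)
top z>.128 [311, 183, 10, 49, 272] ([565.0, -16.0], 130, 18, np.float32(177.1), 147)
top z>.128 [145, 224, 14, 40, 409] ([464.0, 423.0], 104, 26, np.float32(178.7), 140)
top z>.128 [193, 233, 17, 41, 393] ([440.0, 290.0], 104, 25, np.float32(13.2), 140)
top red hooks [285, 170, 27, 10, 198] ([652.0, 33.0], 69, 21, np.float32(86.3), 155)
top red hooks [324, 173, 27, 9, 198] ([647.0, -72.0], 70, 23, np.float32(87.5), 156)
top red hooks [280, 234, 27, 9, 193] ([483.0, 43.0], 69, 19, np.float32(85.8), 154)
top red hooks [320, 236, 28, 9, 188] ([477.0, -63.0], 72, 19, np.float32(86.7), 155)
top black [420, 248, 15, 12, 93] ([447.0, -334.0], 50, 19, np.float32(50.9), 79)
top handle [359, 263, 19, 9, 118] ([402.0, -167.0], 54, 18, np.float32(99.4), 56)
mat [412, 237, 27, 18, 247] ([462.0, -347.0], 76, 52, np.float32(96.7), 2)
```

```bash
python3 -m pendant '[{"jaw":1,"linear":[0,0,0],"twist":-0.7},{"jaw":1,"linear":[-2.5,-0.4,1],"twist":0},{"jaw":1,"linear":[-2.5,-0.4,2.5],"twist":0},{"jaw":1,"linear":[0,0,3.6],"twist":0},{"jaw":1,"linear":[0,0,3.6],"twist":0},{"jaw":1,"linear":[0,0,3.1],"twist":0},{"jaw":1,"linear":[0,0,2],"twist":0},{"jaw":1,"linear":[0,0,0],"twist":0}]'
python3 plan.py 9 .418 -.25 .041
```

```text
time: 3.37
position: [0.418, -0.2454, 0.0384]
tool_rot: [0.647, 0.763, 0.0, -0.004]
ft_force: [-0.2, -0.0, 0.8]
grip_width: 0.0867
grip_force: 0.0
pos [ 0.418  -0.2454  0.0384] tilt 0.46 yaw 9.4 q6 -53.0 F [-0.2 -0.   0.8] w 0.0867 g 0.0 t 3.4
twist 0.4 (0.1 rows)
  shift [-0.46 -0.07 -0.26] 1 rows of [-0.46 -0.07 -0.26]
```

Fine adjustment, then close firmly and lift.

```bash
python3 -m pendant '[{"jaw":1,"linear":[-0.5,0,-0.2],"twist":0},{"jaw":0,"linear":[0,0,0],"twist":0},{"jaw":0,"linear":[0,0,0],"twist":0},{"jaw":0,"linear":[0,0,0],"twist":0},{"jaw":0,"linear":[0,0,0],"twist":0},{"jaw":0,"linear":[0,0,0],"twist":0},{"jaw":0,"linear":[0,0,0],"twist":0},{"jaw":0,"linear":[0,0,0],"twist":0},{"jaw":0,"linear":[0,0,0],"twist":0},{"jaw":0,"linear":[0,0,0],"twist":0},{"jaw":0,"linear":[0,0,0],"twist":0},{"jaw":0,"linear":[0,0,0],"twist":0}]' 60
python3 plan.py 9
python3 -m pendant '[{"jaw":0,"linear":[0,0,-1],"twist":0},{"jaw":0,"linear":[0,0,-1.5],"twist":0},{"jaw":0,"linear":[0,0,-2],"twist":0},{"jaw":0,"linear":[0,0,-2.5],"twist":0},{"jaw":0,"linear":[0,0,-2.5],"twist":0},{"jaw":0,"linear":[0,0,-2],"twist":0},{"jaw":0,"linear":[0,0,-1],"twist":0},{"jaw":0,"linear":[0,0,0],"twist":0},{"jaw":0,"linear":[0,0,0],"twist":0}]'
python3 plan.py 9; python3 - <<'E'
from h import *
c=cams.camera('wrist');cv2.imwrite('pics/w2.png',c['color']); np.save('w2.npy',c,allow_pickle=True)
c=cams.camera('scene');cv2.imwrite('pics/s2.png',c['color'][90:250,240:440].repeat(3,0).repeat(3,1)); np.save('s2.npy',c,allow_pickle=True)
E
```

```text
time: 4.37
position: [0.4198, -0.2532, 0.0434]
tool_rot: [0.648, 0.762, -0.0, -0.001]
ft_force: [-4.5, -2.3, 0.3]
grip_width: 0.0217
grip_force: 41.7
pos [ 0.4198 -0.2532  0.0434] tilt 0.09 yaw 9.2 q6 -53.4 F [-4.5 -2.3  0.3] w 0.0217 g 41.7 t 4.4
twist 0.2 (0.0 rows)
time: 5.12
position: [0.4199, -0.253, 0.1688]
tool_rot: [0.648, 0.762, 0.0, -0.0]
ft_force: [-0.1, -0.7, -3.8]
grip_width: 0.0217
grip_force: 59.7
pos [ 0.4199 -0.253   0.1688] tilt 0.01 yaw 9.2 q6 -53.4 F [-0.1 -0.7 -3.8] w 0.0217 g 59.7 t 5.1
twist 0.2 (0.0 rows)
```

View pics/s2.png

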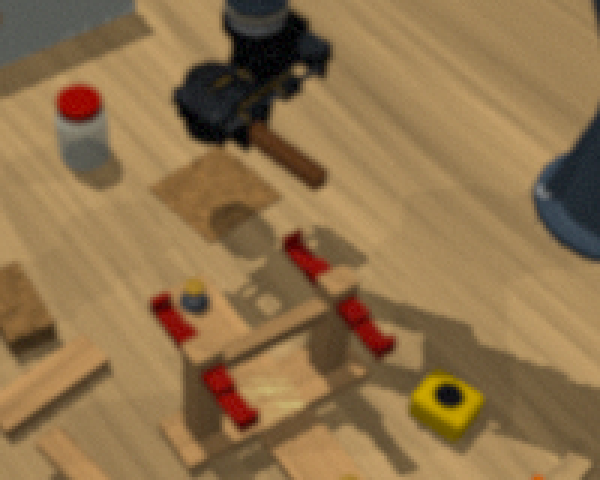

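The mallet is lifted, with the head at about (215,100) in the crop. The mat is bare and empty at (215,190). Next I'll check the handle's pitch and the mat's centre.

```bash
python3 - <<'E'
from meas import *
c=np.load('w2.npy',allow_pickle=True).item(); P=cloud(c); h=cv2.cvtColor(c['color'],cv2.COLOR_BGR2HSV); z=P[...,2]
m=(h[...,0]<16)&(h[...,1]>110)&(z>.12)&(c['depth']>0)
for p,s in comps(P,m,200):
    print(s.tolist(),rect(p)); d=p[:,:2]@np.array([-.158,.987]); k=abs(p[:,2]-np.median(p[:,2]))<.012
    print('slope deg',np.degrees(np.arctan(np.polyfit(d[k],p[k,2],1)[0])), d.min(),d.max())
c=np.load('s2.npy',allow_pickle=True).item(); P=cloud(c); h=cv2.cvtColor(c['color'],cv2.COLOR_BGR2HSV)
m=(h[...,1]>90)&(h[...,2]<150)&(P[...,2]<.008)&(abs(P[...,0]-.43)<.11)&(abs(P[...,1]+.31)<.1)
for p,s in comps(P,m,80): print('mat',s.tolist(),rect(p))
E
python3 plan.py -45 .570 -.25 .169 
```

```text
[294, 0, 56, 258, 13118] ([413.0, -194.0], 107, 24, np.float32(98.5), 182)
slope deg 0.4639633434850705 -0.3103107138913232 -0.20338205593432732
[294, 289, 46, 27, 1215] ([425.0, -275.0], 27, 25, np.float32(98.0), 182)
slope deg 2.442196063334298 -0.35200161825857784 -0.32468444325314566
mat [291, 140, 43, 36, 826] ([418.0, -297.0], 175, 131, np.float32(95.8), 2)
pos [ 0.4194 -0.2526  0.1676] tilt 0.17 yaw 9.2 q6 -53.4 F [-0.1  0.1 -4.8] w 0.0216 g 59.7 t 5.2
twist 54.2 (7.7 rows)
  shift [10.83 10.47 -0.17] 3 rows of [ 3.61  3.49 -0.06]
```

```bash
python3 -m pendant '[{"jaw":0,"linear":[0,0,-3],"twist":0},{"jaw":0,"linear":[0,0,-3],"twist":0},{"jaw":0,"linear":[0,0,-3],"twist":0},{"jaw":0,"linear":[0,0,0],"twist":6.8},{"jaw":0,"linear":[0,0,0],"twist":6.8},{"jaw":0,"linear":[0,0,0],"twist":6.8},{"jaw":0,"linear":[0,0,0],"twist":6.8},{"jaw":0,"linear":[0,0,0],"twist":6.8},{"jaw":0,"linear":[0,0,0],"twist":6.8},{"jaw":0,"linear":[0,0,0],"twist":6.8},{"jaw":0,"linear":[0,0,0],"twist":6.8}]'
python3 plan.py -45 .621 .194 .258 .621 .194 .110
```

```text
time: 6.13
position: [0.4196, -0.2528, 0.2568]
tool_rot: [0.926, 0.378, -0.001, -0.002]
ft_force: [-0.6, -0.2, -4.9]
grip_width: 0.0216
grip_force: 59.9
pos [ 0.4196 -0.2528  0.2568] tilt 0.21 yaw -45.5 q6 1.4 F [-0.6 -0.2 -4.9] w 0.0216 g 59.9 t 6.1
twist -0.5 (0.1 rows)
  shift [ 4.583e+01 -1.735e+01 -4.000e-02] 12 rows of [ 3.82 -1.45 -0.  ]
  shift [-0.    0.06 14.8 ] 4 rows of [-0.    0.01  3.7 ]
```

```bash
python3 -m pendant '[{"jaw":0,"linear":[1.5,-0.6,0],"twist":0},{"jaw":0,"linear":[3.5,-1.3,0],"twist":0},{"jaw":0,"linear":[3.5,-1.3,0],"twist":0},{"jaw":0,"linear":[3.5,-1.3,0],"twist":0},{"jaw":0,"linear":[3.5,-1.3,0],"twist":0},{"jaw":0,"linear":[3.5,-1.3,0],"twist":0},{"jaw":0,"linear":[3.5,-1.3,0],"twist":0},{"jaw":0,"linear":[3.5,-1.3,0],"twist":0},{"jaw":0,"linear":[3.5,-1.3,0],"twist":0},{"jaw":0,"linear":[3.5,-1.3,0],"twist":0},{"jaw":0,"linear":[3.5,-1.3,0],"twist":0},{"jaw":0,"linear":[3.5,-1.3,0],"twist":0}]'
python3 -m pendant '[{"jaw":0,"linear":[3.5,-1.3,0],"twist":0},{"jaw":0,"linear":[2.3,-1.1,0],"twist":0},{"jaw":0,"linear":[0,0,2],"twist":0},{"jaw":0,"linear":[0,0,3],"twist":0},{"jaw":0,"linear":[0,0,3],"twist":0},{"jaw":0,"linear":[0,0,3],"twist":0},{"jaw":0,"linear":[0,0,2],"twist":0},{"jaw":0,"linear":[0,0,1],"twist":0},{"jaw":0,"linear":[0,0,0],"twist":0},{"jaw":0,"linear":[0,0,0],"twist":0}]'
python3 plan.py -45 .621 .194 .100; python3 - <<'E'
from h import *
c=cams.camera('scene');cv2.imwrite('pics/s3.png',c['color'][150:330,260:460].repeat(3,0).repeat(3,1)); np.save('s3.npy',c,allow_pickle=True)
E
```

```text
time: 7.13
position: [0.5988, 0.136, 0.2563]
tool_rot: [0.924, 0.381, -0.001, -0.001]
ft_force: [0.9, -1.7, -4.5]
grip_width: 0.0215
grip_force: 59.9
time: 7.97
position: [0.6232, 0.192, 0.1176]
tool_rot: [0.925, 0.381, -0.001, -0.0]
ft_force: [0.5, -0.4, -4.3]
grip_width: 0.0216
grip_force: 59.9
pos [0.6232 0.192  0.1176] tilt 0.08 yaw -45.2 q6 52.5 F [ 0.5 -0.4 -4.3] w 0.0216 g 59.9 t 8.0
twist -0.2 (0.0 rows)
  shift [-0.01 -0.3   1.76] 1 rows of [-0.01 -0.3   1.76]
```

View pics/s3.png

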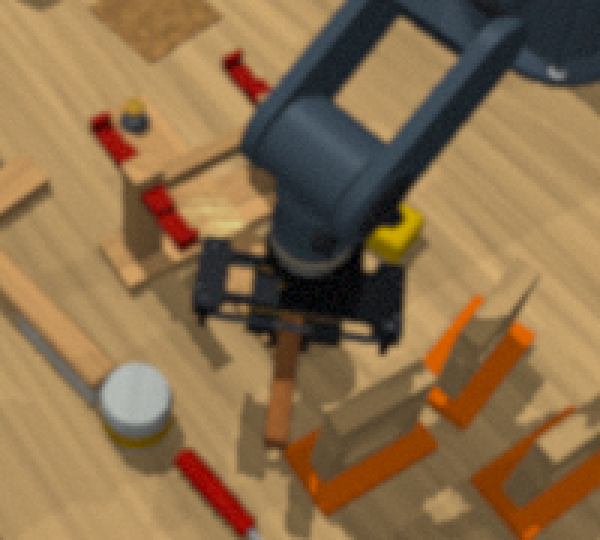

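The handle, ending at (277,440) in the crop, is clear of the block's sole and board. The body is clear of the hooks, so I'll press slowly.

```bash
python3 -m pendant '[{"jaw":0,"linear":[0,-0.2,0.8],"twist":0},{"jaw":0,"linear":[0,0,0.8],"twist":0},{"jaw":0,"linear":[0,0,0.3],"twist":0},{"jaw":0,"linear":[0,0,0.3],"twist":0},{"jaw":0,"linear":[0,0,0.3],"twist":0},{"jaw":0,"linear":[0,0,0.3],"twist":0},{"jaw":0,"linear":[0,0,0.3],"twist":0}]'; python3 plan.py -45
python3 -m pendant '[{"jaw":0,"linear":[0,0,0.3],"twist":0},{"jaw":0,"linear":[0,0,0.3],"twist":0},{"jaw":0,"linear":[0,0,0.3],"twist":0},{"jaw":0,"linear":[0,0,0.3],"twist":0},{"jaw":0,"linear":[0,0,0.3],"twist":0},{"jaw":0,"linear":[0,0,0.3],"twist":0}]'; python3 plan.py -45 .621 .194 .0664
```

```text
time: 8.6
position: [0.622, 0.1936, 0.0883]
tool_rot: [0.925, 0.381, 0.0, 0.0]
ft_force: [-1.5, 0.9, 1.5]
grip_width: 0.0215
grip_force: 60.0
pos [0.622  0.1936 0.0883] tilt 0.03 yaw -45.2 q6 52.7 F [-1.5  0.9  1.5] w 0.0215 g 60.0 t 8.6
twist -0.2 (0.0 rows)
time: 9.1
position: [0.622, 0.1936, 0.0693]
tool_rot: [0.925, 0.381, 0.0, -0.0]
ft_force: [-0.5, 1.3, 1.9]
grip_width: 0.0213
grip_force: 60.0
pos [0.622  0.1936 0.0693] tilt 0.02 yaw -45.2 q6 52.7 F [-0.5  1.3  1.9] w 0.0213 g 60.0 t 9.1
twist -0.2 (0.0 rows)
  shift [-0.04 -0.1   0.29] 1 rows of [-0.04 -0.1   0.29]
```

```bash
python3 -m pendant '[{"jaw":0,"linear":[0,0,0.2],"twist":0},{"jaw":0,"linear":[0,0,0.2],"twist":0},{"jaw":0,"linear":[0,0,0],"twist":0}]'; python3 -m pendant '[{"jaw":0,"linear":[0,0,0.2],"twist":0},{"jaw":0,"linear":[0,0,0.1],"twist":0}]';python3 -m pendant '[{"jaw":0,"linear":[0,0,0.2],"twist":0},{"jaw":0,"linear":[0,0,0],"twist":0}]'; python3 plan.py -45
```

```text
time: 9.35
position: [0.6222, 0.1937, 0.0663]
tool_rot: [0.925, 0.381, 0.0, -0.0]
ft_force: [-2.4, 2.2, 6.1]
grip_width: 0.0218
grip_force: 60.0
time: 9.52
position: [0.623, 0.1944, 0.0645]
tool_rot: [0.925, 0.381, 0.002, -0.0]
ft_force: [-1.7, 4.4, 11.8]
grip_width: 0.0215
grip_force: 60.0
time: 9.68
position: [0.6238, 0.1949, 0.063]
tool_rot: [0.925, 0.381, 0.003, -0.0]
ft_force: [-0.8, 4.7, 11.5]
grip_width: 0.0216
grip_force: 60.0
pos [0.6238 0.1949 0.063 ] tilt 0.31 yaw -45.2 q6 52.7 F [-0.8  4.7 11.5] w 0.0216 g 60.0 t 9.7
twist -0.2 (0.0 rows)
```

```bash
python3 -m pendant '[{"jaw":0,"linear":[0,0,-1],"twist":0},{"jaw":0,"linear":[0,0,-2],"twist":0},{"jaw":0,"linear":[0,0,-3],"twist":0},{"jaw":0,"linear":[0,0,-3],"twist":0},{"jaw":0,"linear":[0,0,-3],"twist":0},{"jaw":0,"linear":[0,0,-3],"twist":0},{"jaw":0,"linear":[0,0,-3],"twist":0},{"jaw":0,"linear":[0,0,-2],"twist":0},{"jaw":0,"linear":[0,0,0],"twist":0},{"jaw":0,"linear":[0,0,0],"twist":0}]'
cat > pitch.py <<'E'
from meas import *
from scipy.spatial.transform import Rotation as Ro
s=robot.get_obs(); R=Ro.from_quat(s['tool_rot']).as_matrix(); p0=np.array(s['position'])
c=cams.camera('wrist'); np.save('wp.npy',c,allow_pickle=True); P=cloud(c); T=(P-p0)@R
h=cv2.cvtColor(c['color'],cv2.COLOR_BGR2HSV)
m=(c['depth']>0)&(abs(T[...,1])<.014)&(abs(T[...,2]+.011)<.03)&(h[...,0]<16)&(h[...,1]>100)
a=T[m]; sel=a[:,0]>.02; k=np.polyfit(a[sel,0],a[sel,2],1); print('pitch deg',np.degrees(np.arctan(k[0])),'z(tool) at tcp',k[1],'x',a[:,0].min(),a[:,0].max(),len(a),'y',a[:,1].mean())
l=np.polyfit(a[sel,0],a[sel,1],1); print('yaw off deg',np.degrees(np.arctan(l[0])),l[1])
E
python3 pitch.py
python3 - <<'E'
from meas import *
for n in('top','scene'):
    c=cams.camera(n); np.save(n+'4.npy',c,allow_pickle=True); P=cloud(c); h=cv2.cvtColor(c['color'],cv2.COLOR_BGR2HSV); z=P[...,2]
    for q in ((.573,.146),(.555,-.172)):
        m=(np.hypot(P[...,0]-q[0],P[...,1]-q[1])<.03)&(z>.02)&(z<.07)
        print(n,q,m.sum(),np.round(np.percentile(z[m],[50,80,90,95]),4) if m.any() else '')
E
python3 plan.py -150 .590 -.232 .253
```

```text
time: 10.52
position: [0.6221, 0.193, 0.2606]
tool_rot: [0.925, 0.381, 0.001, 0.0]
ft_force: [-0.3, 0.4, -5.5]
grip_width: 0.0215
grip_force: 60.0
pitch deg 2.111913245413968 z(tool) at tcp -0.012981199567281063 x -0.0359993722879901 0.11444080792115734 14389 y 0.00044692836298997643
yaw off deg 0.3779030037518495 6.230383730247038e-05
top (0.573, 0.146) 54 [0.0217 0.0241 0.0262 0.0284]
top (0.555, -0.172) 120 [0.0455 0.0502 0.0513 0.0523]
scene (0.573, 0.146) 40 [0.0242 0.0268 0.0272 0.0279]
scene (0.555, -0.172) 65 [0.0444 0.0502 0.0518 0.0527]
pos [0.6202 0.193  0.2574] tilt 0.33 yaw -45.2 q6 52.6 F [ 0.1 -0.3 -5. ] w 0.0213 g 60.0 t 10.7
twist 104.8 (15.0 rows)
  shift [35.3  23.86  0.5 ] 9 rows of [3.92 2.65 0.06]
```

```bash
python3 plan.py -45.2 .590 -.232 .257
python3 -m pendant '[{"jaw":0,"linear":[-1.5,1.5,0],"twist":0},{"jaw":0,"linear":[-2.7,2.3,0],"twist":0},{"jaw":0,"linear":[-2.7,2.3,0],"twist":0},{"jaw":0,"linear":[-2.7,2.3,0],"twist":0},{"jaw":0,"linear":[-2.7,2.3,0],"twist":0},{"jaw":0,"linear":[-2.7,2.3,0],"twist":0},{"jaw":0,"linear":[-2.7,2.3,0],"twist":0},{"jaw":0,"linear":[-2.7,2.3,0],"twist":0},{"jaw":0,"linear":[-2.7,2.3,0],"twist":0},{"jaw":0,"linear":[-2.7,2.3,0],"twist":0},{"jaw":0,"linear":[-2.7,2.3,0],"twist":0},{"jaw":0,"linear":[-2.7,2.3,0],"twist":0}]'
python3 -m pendant '[{"jaw":0,"linear":[0,0,0],"twist":7},{"jaw":0,"linear":[0,0,0],"twist":7},{"jaw":0,"linear":[0,0,0],"twist":7},{"jaw":0,"linear":[0,0,0],"twist":7},{"jaw":0,"linear":[0,0,0],"twist":7},{"jaw":0,"linear":[0,0,0],"twist":7},{"jaw":0,"linear":[0,0,0],"twist":7},{"jaw":0,"linear":[0,0,0],"twist":7},{"jaw":0,"linear":[0,0,0],"twist":7}]'
python3 -m pendant '[{"jaw":0,"linear":[0,0,0],"twist":7},{"jaw":0,"linear":[0,0,0],"twist":7},{"jaw":0,"linear":[0,0,0],"twist":7},{"jaw":0,"linear":[0,0,0],"twist":7},{"jaw":0,"linear":[0,0,0],"twist":7},{"jaw":0,"linear":[0,0,0],"twist":7},{"jaw":0,"linear":[0,0,0],"twist":0}]'
python3 plan.py -150 .589 -.232 .257 .589 -.232 .11
```

```text
pos [0.6202 0.193  0.2574] tilt 0.33 yaw -45.2 q6 52.6 F [ 0.1 -0.3 -5. ] w 0.0213 g 60.0 t 10.7
twist 0.0 (0.0 rows)
  shift [-32.08  28.03   0.1 ] 9 rows of [-3.56  3.11  0.01]
time: 11.67
position: [0.5879, -0.2177, 0.2579]
tool_rot: [0.925, 0.381, -0.001, -0.002]
ft_force: [0.7, -0.5, -4.6]
grip_width: 0.0218
grip_force: 60.0
time: 12.42
position: [0.5883, -0.2162, 0.2578]
tool_rot: [0.987, -0.161, -0.002, -0.001]
ft_force: [-0.3, 0.2, -4.3]
grip_width: 0.0217
grip_force: 60.0
time: 13.0
position: [0.5884, -0.2163, 0.258]
tool_rot: [0.865, -0.502, -0.002, 0.0]
ft_force: [-1.3, 0.4, -4.6]
grip_width: 0.0215
grip_force: 60.0
pos [ 0.5884 -0.2163  0.258 ] tilt 0.25 yaw -150.3 q6 119.9 F [-1.3  0.4 -4.6] w 0.0215 g 60.0 t 13.0
twist -0.3 (0.0 rows)
  shift [1.39 0.73 0.1 ] 1 rows of [1.39 0.73 0.1 ]
  shift [ 0.05 -0.04 14.7 ] 4 rows of [ 0.01 -0.01  3.67]
```

```bash
python3 -m pendant '[{"jaw":0,"linear":[1.4,0.7,1],"twist":0},{"jaw":0,"linear":[0,0,3],"twist":0},{"jaw":0,"linear":[0,0,3],"twist":0},{"jaw":0,"linear":[0,0,3],"twist":0},{"jaw":0,"linear":[0,0,3],"twist":0},{"jaw":0,"linear":[0,0,2],"twist":0},{"jaw":0,"linear":[0,0,1],"twist":0},{"jaw":0,"linear":[0,0,0],"twist":0},{"jaw":0,"linear":[0,0,0],"twist":0}]'; python3 plan.py -150 .589 -.232 .064
python3 -m pendant '[{"jaw":0,"linear":[0,0,0.3],"twist":0},{"jaw":0,"linear":[0,0,0.3],"twist":0},{"jaw":0,"linear":[0,0,0.3],"twist":0},{"jaw":0,"linear":[0,0,0.3],"twist":0},{"jaw":0,"linear":[0,0,0.3],"twist":0},{"jaw":0,"linear":[0,0,0.3],"twist":0},{"jaw":0,"linear":[0,0,0.3],"twist":0},{"jaw":0,"linear":[0,0,0.3],"twist":0}]'; python3 plan.py -150 .589 -.232 .064
```

```text
time: 13.75
position: [0.5903, -0.2326, 0.0999]
tool_rot: [0.865, -0.501, -0.0, 0.0]
ft_force: [0.7, 0.8, -4.3]
grip_width: 0.0217
grip_force: 60.0
pos [ 0.5903 -0.2326  0.0999] tilt 0.05 yaw -150.1 q6 118.6 F [ 0.7  0.8 -4.3] w 0.0217 g 60.0 t 13.8
twist -0.1 (0.0 rows)
  shift [-0.12  0.08  3.59] 1 rows of [-0.12  0.08  3.59]
time: 14.42
position: [0.5909, -0.2326, 0.0771]
tool_rot: [0.865, -0.501, 0.001, 0.0]
ft_force: [-0.9, -0.2, 2.2]
grip_width: 0.0215
grip_force: 60.0
pos [ 0.5909 -0.2326  0.0771] tilt 0.1 yaw -150.2 q6 118.6 F [-0.9 -0.2  2.2] w 0.0215 g 60.0 t 14.4
twist -0.2 (0.0 rows)
  shift [-0.15  0.13  1.31] 1 rows of [-0.15  0.13  1.31]
```

```bash
python3 -m pendant '[{"jaw":0,"linear":[0,0,0.3],"twist":0},{"jaw":0,"linear":[0,0,0.3],"twist":0},{"jaw":0,"linear":[0,0,0.3],"twist":0},{"jaw":0,"linear":[0,0,0.2],"twist":0},{"jaw":0,"linear":[0,0,0.2],"twist":0}]'; python3 -m pendant '[{"jaw":0,"linear":[0,0,0.2],"twist":0},{"jaw":0,"linear":[0,0,0.1],"twist":0},{"jaw":0,"linear":[0,0,0],"twist":0}]'; python3 plan.py -150
```

```text
time: 14.83
position: [0.5909, -0.2327, 0.0635]
tool_rot: [0.865, -0.501, 0.001, 0.0]
ft_force: [2.1, -2.8, 4.8]
grip_width: 0.0218
grip_force: 60.0
time: 15.08
position: [0.5915, -0.2332, 0.0624]
tool_rot: [0.865, -0.501, 0.002, 0.0]
ft_force: [0.6, -2.2, 9.1]
grip_width: 0.0215
grip_force: 60.0
pos [ 0.5915 -0.2332  0.0624] tilt 0.17 yaw -150.2 q6 118.6 F [ 0.6 -2.2  9.1] w 0.0215 g 60.0 t 15.1
twist -0.2 (0.0 rows)
```

```bash
python3 -m pendant '[{"jaw":0,"linear":[0,0,0.2],"twist":0},{"jaw":0,"linear":[0,0,0],"twist":0}]'; python3 plan.py -150;  python3 -m pendant '[{"jaw":0,"linear":[0,0,-1],"twist":0},{"jaw":0,"linear":[0,0,-3],"twist":0},{"jaw":0,"linear":[0,0,-3],"twist":0},{"jaw":0,"linear":[0,0,-3],"twist":0},{"jaw":0,"linear":[0,0,-3],"twist":0},{"jaw":0,"linear":[0,0,-3],"twist":0},{"jaw":0,"linear":[0,0,0],"twist":-7},{"jaw":0,"linear":[0,0,0],"twist":-7},{"jaw":0,"linear":[0,0,0],"twist":-7},{"jaw":0,"linear":[0,0,0],"twist":-7}]'
python3 -m pendant '[{"jaw":0,"linear":[0,0,0],"twist":-7},{"jaw":0,"linear":[0,0,0],"twist":-7},{"jaw":0,"linear":[0,0,0],"twist":-7},{"jaw":0,"linear":[0,0,0],"twist":-7},{"jaw":0,"linear":[0,0,0],"twist":-4},{"jaw":0,"linear":[0,0,0],"twist":0},{"jaw":0,"linear":[0,0,0],"twist":0}]'
python3 pitch.py; python3 plan.py -90
python3 - <<'E'
from meas import *
for n in('top','scene'):
    c=cams.camera(n); np.save(n+'5.npy',c,allow_pickle=True); P=cloud(c); h=cv2.cvtColor(c['color'],cv2.COLOR_BGR2HSV); z=P[...,2]
    for q in ((.573,.146),(.555,-.172)):
        m=(np.hypot(P[...,0]-q[0],P[...,1]-q[1])<.03)&(z>.02)&(z<.07)
        print(n,q,m.sum(),np.round(np.percentile(z[m],[50,80,90,95]),4) if m.any() else '')
    m=(h[...,1]>90)&(h[...,2]<165)&(z<.008)&(abs(P[...,0]-.43)<.12)&(abs(P[...,1]+.31)<.12)
    for p,s in comps(P,m,150): print('mat',s.tolist(),rect(p))
    for nm,m in (('jar',(z>.085)&(z<.12)&(abs(P[...,1]+.45)<.1)&(abs(P[...,0]-.5)<.15)),):
        for p,s in comps(P,m,30): print(nm,rect(p))
cv2.imwrite('pics/t5.png',np.load('top5.npy',allow_pickle=True).item()['color'])
E
```

```text
time: 15.25
position: [0.5921, -0.2338, 0.0609]
tool_rot: [0.865, -0.501, 0.003, 0.0]
ft_force: [0.1, -2.9, 12.1]
grip_width: 0.0213
grip_force: 60.0
pos [ 0.5921 -0.2338  0.0609] tilt 0.29 yaw -150.2 q6 118.6 F [ 0.1 -2.9 12.1] w 0.0213 g 60.0 t 15.2
twist -0.2 (0.0 rows)
time: 16.08
position: [0.5887, -0.2307, 0.217]
tool_rot: [0.962, -0.274, -0.002, -0.001]
ft_force: [0.2, 0.9, -4.3]
grip_width: 0.0214
grip_force: 60.0
time: 16.67
position: [0.5892, -0.2311, 0.2171]
tool_rot: [1.0, -0.003, -0.002, -0.001]
ft_force: [-0.2, -0.6, -4.9]
grip_width: 0.0215
grip_force: 60.0
pitch deg 4.041745249422122 z(tool) at tcp -0.013128539922357258 x -0.03572089224228457 0.11509106628757562 14193 y -0.00017896476169811532
yaw off deg 0.12441450453471337 -0.0003308159954230334
pos [ 0.5894 -0.2313  0.2173] tilt 0.18 yaw -90.3 q6 58.7 F [ 0.  -0.3 -4.5] w 0.0213 g 60.0 t 16.7
twist -0.3 (0.0 rows)
top (0.573, 0.146) 128 [0.0227 0.0257 0.0273 0.0288]
top (0.555, -0.172) 107 [0.0237 0.0265 0.0281 0.0286]
mat [428, 261, 14, 20, 194] ([390.0, -370.0], 56, 42, np.float32(6.6), 3)
jar ([525.0, -483.0], 62, 53, np.float32(90.4), 99)
scene (0.573, 0.146) 80 [0.0234 0.0261 0.0271 0.0287]
scene (0.555, -0.172) 56 [0.0227 0.0257 0.0273 0.0282]
mat [293, 142, 41, 30, 558] ([420.0, -306.0], 137, 113, np.float32(4.4), 2)
jar ([545.0, -475.0], 45, 20, np.float32(101.5), 98)
```

View pics/t5.png

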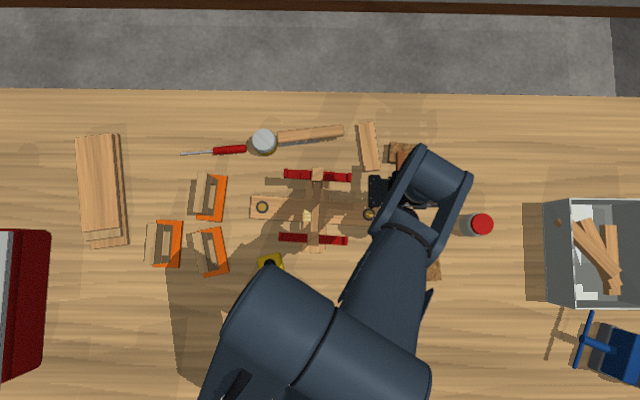

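The top view shows both caps now flat on the foot at (262,207) and (369,214), and the depth puts them at about 26 mm, which is home. The mat shows at (434,270) beside the arm. Next I'll work out the mat centre and put the mallet back.

```bash
python3 - <<'E'
from h import *
c=np.load('top0.npy',allow_pickle=True).item(); q=onplane(c,[(394,241),(437,238),(441,281),(397,284)],.003); print(np.round(q[:,:2],3).tolist(),q.mean(0))
E
python3 plan.py -90 .495 -.305 .217 .495 -.305 .06
```

```text
[[0.477, -0.252], [0.487, -0.382], [0.359, -0.392], [0.35, -0.26]] [ 0.41853783 -0.32142598  0.003     ]
pos [ 0.5899 -0.2317  0.2179] tilt 0.1 yaw -90.3 q6 58.7 F [ 1.  -0.2 -3.9] w 0.0216 g 60.0 t 16.8
twist -0.3 (0.0 rows)
  shift [-9.49  7.33  0.1 ] 3 rows of [-3.16  2.44  0.03]
  shift [ 0.02  0.02 15.7 ] 4 rows of [0.01 0.   3.92]
```

```bash
python3 -m pendant '[{"jaw":0,"linear":[-2.6,2.1,0],"twist":0},{"jaw":0,"linear":[-2.6,2.1,0],"twist":0},{"jaw":0,"linear":[-2.6,2.1,0],"twist":0},{"jaw":0,"linear":[-2.6,2.1,0],"twist":0},{"jaw":0,"linear":[0,0,3],"twist":0},{"jaw":0,"linear":[0,0,4],"twist":0},{"jaw":0,"linear":[0,0,4],"twist":0},{"jaw":0,"linear":[0,0,3],"twist":0},{"jaw":0,"linear":[0,0,2],"twist":0},{"jaw":0,"linear":[0,0,0.6],"twist":0},{"jaw":0,"linear":[0,0,0],"twist":0}]'
python3 -m pendant '[{"jaw":0,"linear":[0,0,0.3],"twist":0},{"jaw":0,"linear":[0,0,0.3],"twist":0},{"jaw":0,"linear":[0,0,0],"twist":0}]'
python3 -m pendant '[{"jaw":0,"linear":[0,0,0.3],"twist":0},{"jaw":0,"linear":[0,0,0],"twist":0}]';  python3 plan.py -90
```

```text
time: 17.73
position: [0.4853, -0.3152, 0.0508]
tool_rot: [1.0, -0.002, -0.001, -0.001]
ft_force: [0.3, 1.0, -4.5]
grip_width: 0.0216
grip_force: 60.0
time: 17.98
position: [0.4869, -0.3165, 0.0477]
tool_rot: [1.0, -0.002, 0.001, 0.001]
ft_force: [-0.4, 0.0, -4.7]
grip_width: 0.0217
grip_force: 60.0
time: 18.15
position: [0.4863, -0.3161, 0.0442]
tool_rot: [1.0, -0.002, 0.0, 0.0]
ft_force: [-1.0, -1.3, -4.6]
grip_width: 0.0214
grip_force: 60.0
pos [ 0.4863 -0.3161  0.0442] tilt 0.07 yaw -90.2 q6 46.1 F [-1.  -1.3 -4.6] w 0.0214 g 60.0 t 18.1
twist -0.2 (0.0 rows)
```

```bash
python3 -m pendant '[{"jaw":0,"linear":[0,0,0.2],"twist":0},{"jaw":0,"linear":[0,0,0.2],"twist":0},{"jaw":0,"linear":[0,0,0],"twist":0}]'
python3 -m pendant '[{"jaw":0,"linear":[0,0,0.1],"twist":0},{"jaw":0,"linear":[0,0,0.1],"twist":0},{"jaw":0,"linear":[0,0,0],"twist":0}]';  python3 plan.py -90
```

```text
time: 18.4
position: [0.4866, -0.3162, 0.0405]
tool_rot: [1.0, -0.002, 0.0, 0.0]
ft_force: [0.4, 0.7, 3.1]
grip_width: 0.0216
grip_force: 60.0
time: 18.65
position: [0.4869, -0.3162, 0.04]
tool_rot: [1.0, -0.002, 0.001, 0.001]
ft_force: [-0.5, 2.1, 12.5]
grip_width: 0.0216
grip_force: 60.0
pos [ 0.4869 -0.3162  0.04  ] tilt 0.12 yaw -90.2 q6 46.1 F [-0.5  2.1 12.5] w 0.0216 g 60.0 t 18.6
twist -0.2 (0.0 rows)
```

```bash
python3 -m pendant '[{"jaw":0,"linear":[0,0,-0.3],"twist":0},{"jaw":0.4,"linear":[0,0,0],"twist":0},{"jaw":0.8,"linear":[0,0,0],"twist":0},{"jaw":1,"linear":[0,0,0],"twist":0},{"jaw":1,"linear":[0,0,0],"twist":0},{"jaw":1,"linear":[0,0,-1],"twist":0},{"jaw":1,"linear":[0,0,-3],"twist":0},{"jaw":1,"linear":[0,0,-4],"twist":0},{"jaw":1,"linear":[0,0,-4],"twist":0},{"jaw":1,"linear":[0,0,-4],"twist":0},{"jaw":1,"linear":[0,0,-4],"twist":0},{"jaw":1,"linear":[0,0,-2],"twist":0}]' 20
python3 plan.py -95.3 .55 .1 .26 .603 .25 .26
python3 - <<'E'
from h import *
c=cams.camera('wrist');cv2.imwrite('pics/w6.png',c['color'])
E
```

```text
time: 19.65
position: [0.4875, -0.3171, 0.2666]
tool_rot: [1.0, -0.002, 0.003, 0.003]
ft_force: [1.0, -1.0, 0.7]
grip_width: 0.0839
grip_force: 0.0
pos [ 0.4875 -0.3171  0.2666] tilt 0.51 yaw -90.2 q6 46.1 F [ 1.  -1.   0.7] w 0.0839 g 0.0 t 19.6
twist 5.1 (0.7 rows)
  shift [  2.36 -42.12   0.45] 11 rows of [ 0.21 -3.83  0.04]
  shift [  3.89 -15.43  -0.06] 4 rows of [ 0.97 -3.86 -0.01]
```

View pics/w6.png

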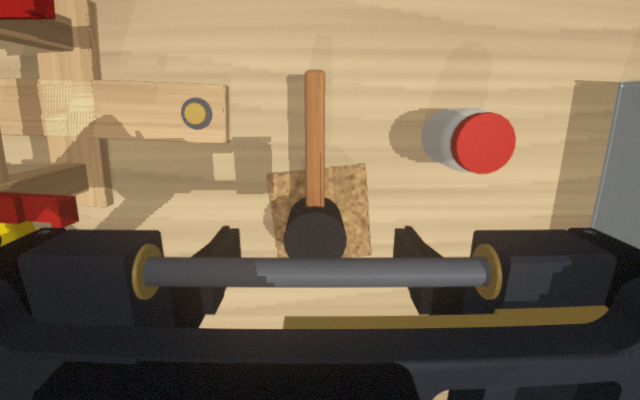

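The mallet stands upright at (315,228), well inside the mat (267–371, 165–258). The right cap at (197,113) is home. Now block A.

```bash
python3 -m pendant '[{"jaw":1,"linear":[0,0,0],"twist":5},{"jaw":1,"linear":[0.2,-4,0],"twist":0},{"jaw":1,"linear":[0.2,-4,0],"twist":0},{"jaw":1,"linear":[0.2,-4,0],"twist":0},{"jaw":1,"linear":[0.2,-4,0],"twist":0},{"jaw":1,"linear":[0.2,-4,0],"twist":0},{"jaw":1,"linear":[0.2,-4,0],"twist":0},{"jaw":1,"linear":[0.2,-4,0],"twist":0},{"jaw":1,"linear":[0.2,-4,0],"twist":0},{"jaw":1,"linear":[0.2,-4,0],"twist":0},{"jaw":1,"linear":[0.2,-4,0],"twist":0},{"jaw":1,"linear":[0.2,-2,0],"twist":0}]'
python3 -m pendant '[{"jaw":1,"linear":[1,-4,0],"twist":0},{"jaw":1,"linear":[1,-4,0],"twist":0},{"jaw":1,"linear":[1,-4,0],"twist":0},{"jaw":1,"linear":[1,-2,0],"twist":0},{"jaw":1,"linear":[0,0,0],"twist":0},{"jaw":1,"linear":[0,0,0],"twist":0}]'
cat > board.py <<'E'
import sys
from meas import *
from plan import plan
c=cams.camera('wrist'); P=cloud(c); z=P[...,2]; h=cv2.cvtColor(c['color'],cv2.COLOR_BGR2HSV)
cv2.imwrite('pics/wb.png',c['color'])
lo,hi=map(float,sys.argv[1:3]); m=(z>lo)&(z<hi)&(c['depth']>0)&(h[...,0]>5)&(h[...,0]<32)&(h[...,1]>40)
for p,s in comps(P,m,300): print(s.tolist(),rect(p))
E
python3 board.py .13 .15; python3 plan.py -95.3 .602 .299 .26
python3 - <<'E'
from meas import *
c=cams.camera('top'); np.save('top7.npy',c,allow_pickle=True); run(c,'top')
c=cams.camera('scene'); run(c,'scene')
E
```

```text
time: 20.7
position: [0.5452, 0.1047, 0.2608]
tool_rot: [0.999, -0.044, -0.0, -0.001]
ft_force: [0.7, -0.5, -0.2]
grip_width: 0.0873
grip_force: 0.0
time: 21.2
position: [0.598, 0.2373, 0.2601]
tool_rot: [0.999, -0.044, -0.0, 0.0]
ft_force: [-0.8, -0.1, 0.0]
grip_width: 0.0868
grip_force: 0.0
[575, 127, 52, 107, 3376] ([589.0, -15.0], 97, 25, np.float32(0.0), 147)
[229, 132, 36, 122, 3635] ([603.0, 298.0], 109, 25, np.float32(174.6), 141)
[247, 298, 38, 31, 814] ([476.0, 299.0], 40, 25, np.float32(13.7), 140)
pos [0.5976 0.2361 0.2601] tilt 0.11 yaw -95.1 q6 106.8 F [ 0.2 -0.6 -0.1] w 0.0869 g 0.0 t 21.2
twist 0.2 (0.0 rows)
  shift [-0.14 -6.3   0.  ] 2 rows of [-0.07 -3.15  0.  ]
top orange [218, 179, 7, 14, 73] ([639.0, 271.0], 41, 16, np.float32(174.4), 19)
top orange [211, 202, 13, 20, 157] ([561.0, 281.0], 58, 33, np.float32(175.4), 18)
top orange [204, 228, 25, 49, 403] ([441.0, 289.0], 134, 73, np.float32(11.7), 18)
top z>.128 [311, 183, 10, 49, 248] ([565.0, -16.0], 130, 17, np.float32(176.7), 147)
top z>.128 [200, 255, 10, 19, 131] ([411.0, 282.0], 44, 23, np.float32(11.8),
[... 1435 characters left out ...]
(178.4), 141)
scene posttop [347, 180, 13, 10, 82] ([481.0, -5.0], 36, 28, np.float32(174.7), 174)
scene posttop [302, 202, 13, 12, 98] ([650.0, -14.0], 37, 25, np.float32(177.5), 174)
scene red hooks [337, 170, 12, 13, 62] ([480.0, -64.0], 53, 19, np.float32(86.5), 151)
scene red hooks [292, 190, 12, 14, 73] ([648.0, -74.0], 53, 18, np.float32(82.5), 152)
scene red hooks [354, 191, 9, 7, 41] ([485.0, 25.0], 24, 19, np.float32(90.4), 158)
scene red hooks [309, 213, 16, 19, 120] ([656.0, 39.0], 70, 21, np.float32(84.3), 154)
scene black [307, 137, 15, 14, 180] ([419.0, -307.0], 59, 54, np.float32(54.8), 77)
scene handle [274, 148, 36, 21, 166] ([523.0, -311.0], 154, 23, np.float32(179.9), 54)
```

```bash
python3 -m pendant '[{"jaw":1,"linear":[0,-3.1,0],"twist":0},{"jaw":1,"linear":[0,-3.1,0],"twist":0},{"jaw":1,"linear":[0,0,0],"twist":0},{"jaw":1,"linear":[0,0,3],"twist":0},{"jaw":1,"linear":[0,0,4],"twist":0},{"jaw":1,"linear":[0,0,3.3],"twist":0},{"jaw":1,"linear":[0,0,2],"twist":0},{"jaw":1,"linear":[0,0,1],"twist":0},{"jaw":1,"linear":[0,0,0],"twist":0},{"jaw":1,"linear":[0,0,0],"twist":0}]'
python3 -m pendant '[{"jaw":0,"linear":[0,0,0],"twist":0},{"jaw":0,"linear":[0,0,0],"twist":0},{"jaw":0,"linear":[0,0,0],"twist":0},{"jaw":0,"linear":[0,0,0],"twist":0},{"jaw":0,"linear":[0,0,0],"twist":0},{"jaw":0,"linear":[0,0,0],"twist":0},{"jaw":0,"linear":[0,0,0],"twist":0},{"jaw":0,"linear":[0,0,0],"twist":0}]' 45
python3 plan.py -93.2 .603 .299 .222 .657 .145 .222 .6524 .0457 .222
```

```text
time: 22.18
position: [0.6045, 0.2971, 0.1281]
tool_rot: [0.999, -0.046, 0.0, -0.0]
ft_force: [0.3, 0.2, 0.6]
grip_width: 0.0873
grip_force: 0.0
time: 22.85
position: [0.6039, 0.298, 0.1276]
tool_rot: [0.999, -0.045, -0.0, 0.0]
ft_force: [0.4, -0.7, 0.1]
grip_width: 0.042
grip_force: 0.0
pos [0.6039 0.298  0.1276] tilt 0.0 yaw -95.2 q6 112.0 F [ 0.4 -0.7  0.1] w 0.0420 g 0.0 t 22.9
twist -2.0 (0.3 rows)
  shift [-0.1  -0.09 -9.44] 3 rows of [-0.03 -0.03 -3.15]
  shift [ 6.25 15.07  0.  ] 4 rows of [1.56 3.77 0.  ]
  shift [0.1  9.94 0.  ] 3 rows of [0.03 3.31 0.  ]
```

```bash
python3 -m pendant '[{"jaw":0,"linear":[0,0,0],"twist":0},{"jaw":0,"linear":[0,0,0],"twist":0},{"jaw":0,"linear":[0,0,0],"twist":0},{"jaw":0,"linear":[0,0,0],"twist":0},{"jaw":0,"linear":[0,0,0],"twist":0},{"jaw":0,"linear":[0,0,-1],"twist":0},{"jaw":0,"linear":[0,0,-2],"twist":0},{"jaw":0,"linear":[0,0,-3],"twist":0},{"jaw":0,"linear":[0,0,-2.4],"twist":0},{"jaw":0,"linear":[0,0,-1],"twist":0},{"jaw":0,"linear":[0,0,0],"twist":-2},{"jaw":0,"linear":[0,0,0],"twist":0}]'
python3 plan.py -93.2 .657 .145 .222 .6524 .0457 .222
```

```text
time: 23.85
position: [0.604, 0.298, 0.2224]
tool_rot: [1.0, -0.027, 0.001, -0.0]
ft_force: [0.6, -0.7, -3.4]
grip_width: 0.0255
grip_force: 45.0
pos [0.604  0.298  0.2224] tilt 0.06 yaw -93.1 q6 109.9 F [ 0.6 -0.7 -3.4] w 0.0255 g 45.0 t 23.9
twist 0.1 (0.0 rows)
  shift [ 6.15 14.98  0.04] 4 rows of [1.54 3.74 0.01]
  shift [ 0.1   9.94 -0.  ] 3 rows of [ 0.03  3.31 -0.  ]
```

```bash
python3 -m pendant '[{"jaw":0,"linear":[1,2.4,0],"twist":0},{"jaw":0,"linear":[1.5,3.7,0],"twist":0},{"jaw":0,"linear":[1.5,3.7,0],"twist":0},{"jaw":0,"linear":[1.2,3,0],"twist":0},{"jaw":0,"linear":[0.9,2.2,0],"twist":0},{"jaw":0,"linear":[0,0,0],"twist":0},{"jaw":0,"linear":[0,2,0],"twist":0},{"jaw":0,"linear":[0,2,0],"twist":0},{"jaw":0,"linear":[0.1,2,0],"twist":0},{"jaw":0,"linear":[0,2,0],"twist":0},{"jaw":0,"linear":[0,0,0],"twist":0}]'
python3 plan.py -93.2 .6524 .0457 .222 .6524 .0457 .1896; python3 - <<'E'
from h import *
c=cams.camera('scene');cv2.imwrite('pics/s8.png',c['color'][150:310,250:450].repeat(3,0).repeat(3,1))
E
```

```text
time: 24.77
position: [0.6521, 0.0615, 0.2202]
tool_rot: [1.0, -0.03, -0.002, 0.001]
ft_force: [-0.3, 0.0, -2.6]
grip_width: 0.0258
grip_force: 45.0
pos [0.6521 0.0615 0.2202] tilt 0.22 yaw -93.4 q6 89.1 F [-0.3  0.  -2.6] w 0.0258 g 45.0 t 24.8
twist -0.2 (0.0 rows)
  shift [ 0.11  1.58 -0.18] 1 rows of [ 0.11  1.58 -0.18]
  shift [ 0.01 -0.01  3.24] 1 rows of [ 0.01 -0.01  3.24]
```

View pics/s8.png

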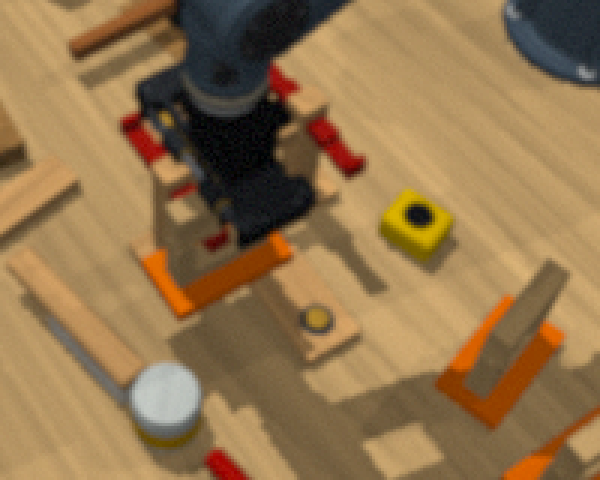

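The hook's lip shows through the hand hole at (215,243), so the block is on the hook. Seat it now.

```bash
python3 -m pendant '[{"jaw":0,"linear":[0.1,1.5,0],"twist":0},{"jaw":0,"linear":[0,0,0],"twist":0},{"jaw":0,"linear":[0,0,1],"twist":0},{"jaw":0,"linear":[0,0,1],"twist":0},{"jaw":0,"linear":[0,0,0.6],"twist":0},{"jaw":0,"linear":[0,0,0],"twist":0}]'
python3 -m pendant '[{"jaw":0,"linear":[0,0,0.2],"twist":0},{"jaw":0,"linear":[0,0,0.2],"twist":0},{"jaw":0,"linear":[0,0,0],"twist":0}]'; python3 plan.py -93.2 .6524 .0457 .1896
```

```text
time: 25.32
position: [0.6543, 0.05, 0.2022]
tool_rot: [1.0, -0.027, 0.002, 0.001]
ft_force: [-9.1, -2.0, 28.3]
grip_width: 0.0257
grip_force: 44.8
time: 25.57
position: [0.6545, 0.05, 0.2019]
tool_rot: [1.0, -0.027, 0.003, 0.001]
ft_force: [-12.8, -1.9, 41.8]
grip_width: 0.026
grip_force: 44.9
pos [0.6545 0.05   0.2019] tilt 0.42 yaw -93.1 q6 87.8 F [-12.8  -1.9  41.8] w 0.0260 g 44.9 t 25.6
twist 0.1 (0.0 rows)
  shift [-0.2   0.44  1.23] 1 rows of [-0.2   0.44  1.23]
```

```bash
python3 -m pendant '[{"jaw":0,"linear":[0,0,-0.8],"twist":0},{"jaw":0,"linear":[0,0,-1],"twist":0},{"jaw":0,"linear":[0,0,0],"twist":0},{"jaw":0,"linear":[0,0.8,0],"twist":0},{"jaw":0,"linear":[0,0,0],"twist":0}]'; python3 plan.py -93.2 .6524 .0425 .22

```

```text
time: 25.98
position: [0.652, 0.0409, 0.2076]
tool_rot: [1.0, -0.028, -0.002, 0.0]
ft_force: [-0.8, -0.2, -3.8]
grip_width: 0.0258
grip_force: 44.7
pos [0.652  0.0409 0.2076] tilt 0.19 yaw -93.2 q6 87.1 F [-0.8 -0.2 -3.8] w 0.0258 g 44.7 t 26.0
twist 0.0 (0.0 rows)
  shift [ 0.02 -0.16 -1.24] 1 rows of [ 0.02 -0.16 -1.24]
```

```bash
python3 -m pendant '[{"jaw":0,"linear":[0,0,0.5],"twist":0},{"jaw":0,"linear":[0,0,0.4],"twist":0},{"jaw":0,"linear":[0,0,0],"twist":0}]'; python3 -m pendant '[{"jaw":0,"linear":[0,0,0.4],"twist":0},{"jaw":0,"linear":[0,0,0.2],"twist":0},{"jaw":0,"linear":[0,0,0],"twist":0}]'; python3 plan.py -93.2
```

```text
time: 26.23
position: [0.6516, 0.0419, 0.198]
tool_rot: [1.0, -0.028, -0.002, -0.0]
ft_force: [-0.8, -1.0, -2.7]
grip_width: 0.0256
grip_force: 44.7
time: 26.48
position: [0.6524, 0.042, 0.1936]
tool_rot: [1.0, -0.028, -0.001, -0.0]
ft_force: [-0.1, 0.4, -2.3]
grip_width: 0.0255
grip_force: 44.7
pos [0.6524 0.042  0.1936] tilt 0.1 yaw -93.2 q6 87.1 F [-0.1  0.4 -2.3] w 0.0255 g 44.7 t 26.5
twist 0.0 (0.0 rows)
```

```bash
python3 -m pendant '[{"jaw":0,"linear":[0,0,0.2],"twist":0},{"jaw":0,"linear":[0,0,0.2],"twist":0},{"jaw":0,"linear":[0,0,0],"twist":0}]'; python3 -m pendant '[{"jaw":0,"linear":[0,0,0.2],"twist":0},{"jaw":0,"linear":[0,0,0],"twist":0}]'; python3 plan.py -93.2
```

```text
time: 26.73
position: [0.6526, 0.0419, 0.1902]
tool_rot: [1.0, -0.028, -0.0, -0.0]
ft_force: [-0.8, -0.2, -2.4]
grip_width: 0.0258
grip_force: 44.7
time: 26.9
position: [0.6531, 0.0419, 0.189]
tool_rot: [1.0, -0.028, 0.0, 0.0]
ft_force: [-0.4, 0.4, 0.2]
grip_width: 0.0261
grip_force: 44.7
pos [0.6531 0.0419 0.189 ] tilt 0.05 yaw -93.2 q6 87.1 F [-0.4  0.4  0.2] w 0.0261 g 44.7 t 26.9
twist 0.0 (0.0 rows)
```

```bash
python3 -m pendant '[{"jaw":0.35,"linear":[0,0,0],"twist":0},{"jaw":0.45,"linear":[0,0,0],"twist":0},{"jaw":0.45,"linear":[0,0,0],"twist":0},{"jaw":0.45,"linear":[0,0,-0.5],"twist":0},{"jaw":0.45,"linear":[0,0,-1],"twist":0},{"jaw":0.45,"linear":[0,0,-2],"twist":0},{"jaw":0.45,"linear":[0,0,-3],"twist":0},{"jaw":0.45,"linear":[0,0,-3],"twist":0},{"jaw":1,"linear":[0,0,-2],"twist":0},{"jaw":1,"linear":[0,0,0],"twist":0}]' 20
python3 plan.py -76.8 .45 .235 .26;
python3 - <<'E'
from h import *
from meas import *
c=cams.camera('scene');cv2.imwrite('pics/s9.png',c['color'][150:310,250:450].repeat(3,0).repeat(3,1))
P=cloud(c);z=P[...,2]
for p,s in comps(P,(z>.192)&(z<.21)&(abs(P[...,0]-.65)<.1)&(abs(P[...,1]-.05)<.08),30): print(rect(p))
E
```

```text
time: 27.73
position: [0.656, 0.0417, 0.3108]
tool_rot: [1.0, -0.028, 0.007, 0.001]
ft_force: [0.2, -0.1, 0.9]
grip_width: 0.0463
grip_force: 0.0
pos [0.656  0.0417 0.3108] tilt 0.75 yaw -93.2 q6 87.1 F [ 0.2 -0.1  0.9] w 0.0463 g 0.0 t 27.7
twist -16.4 (2.3 rows)
  shift [-15.7  -23.55   4.79] 6 rows of [-2.62 -3.92  0.8 ]
([651.0, 48.0], 110, 24, np.float32(175.4), 201)
```

View pics/s9.png

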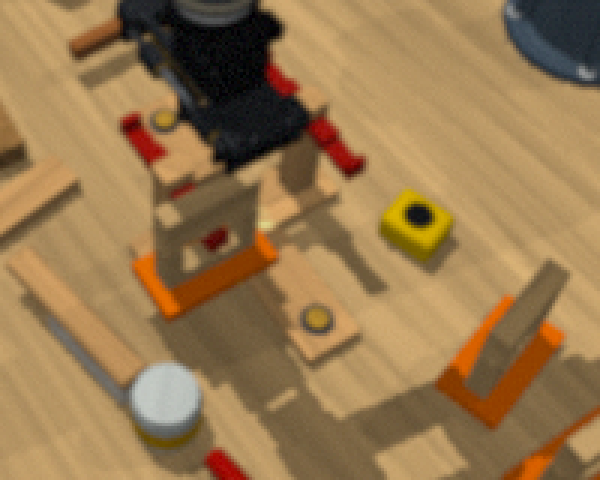

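Block A hangs level with the lip through its hole at (213,240), and its board top is at 201 mm. Now block C.

```bash
python3 -m pendant '[{"jaw":1,"linear":[0,0,0],"twist":-7},{"jaw":1,"linear":[0,0,0],"twist":-7},{"jaw":1,"linear":[0,0,0],"twist":-2.4},{"jaw":1,"linear":[-2.2,-3.3,0.3],"twist":0},{"jaw":1,"linear":[-2.2,-3.3,0.4],"twist":0},{"jaw":1,"linear":[-2.2,-3.3,0.8],"twist":0},{"jaw":1,"linear":[-2.2,-3.3,0.8],"twist":0},{"jaw":1,"linear":[-2.2,-3.3,0.8],"twist":0},{"jaw":1,"linear":[-2.2,-3.3,0.8],"twist":0},{"jaw":1,"linear":[-2.2,-3.3,0.8],"twist":0},{"jaw":1,"linear":[0,0,0],"twist":0},{"jaw":1,"linear":[0,0,0],"twist":0}]'
python3 board.py .13 .15; python3 plan.py -76.8 .4415 .292 .26 .4415 .292 .127
```

```text
time: 28.78
position: [0.4473, 0.2324, 0.2554]
tool_rot: [0.993, 0.117, -0.002, 0.0]
ft_force: [1.5, -0.2, -0.2]
grip_width: 0.0869
grip_force: 0.0
[567, 43, 42, 37, 628] ([601.0, 49.0], 33, 17, np.float32(51.1), 141)
[76, 54, 50, 137, 4703] ([464.0, 422.0], 110, 27, np.float32(178.5), 141)
[573, 76, 67, 133, 3456] ([550.0, -12.0], 117, 32, np.float32(170.6), 146)
[230, 122, 37, 126, 3885] ([441.0, 291.0], 109, 25, np.float32(13.2), 141)
pos [0.4495 0.2318 0.256 ] tilt 0.06 yaw -76.7 q6 91.3 F [ 1.3 -1.  -0.4] w 0.0869 g 0.0 t 28.8
twist 0.1 (0.0 rows)
  shift [ 0.6  -6.04 -0.4 ] 2 rows of [ 0.3  -3.02 -0.2 ]
  shift [ 1.00e-02 -1.00e-02  1.33e+01] 4 rows of [ 0.   -0.    3.32]
```

```bash
python3 -m pendant '[{"jaw":1,"linear":[0.3,-3,0],"twist":0},{"jaw":1,"linear":[0.3,-3,0],"twist":0},{"jaw":1,"linear":[0,0,0],"twist":0},{"jaw":1,"linear":[0,0,3],"twist":0},{"jaw":1,"linear":[0,0,4],"twist":0},{"jaw":1,"linear":[0,0,3],"twist":0},{"jaw":1,"linear":[0,0,1.9],"twist":0},{"jaw":1,"linear":[0,0,1],"twist":0},{"jaw":1,"linear":[0,0,0],"twist":0},{"jaw":0.5,"linear":[0,0,0],"twist":0},{"jaw":0,"linear":[0,0,0],"twist":0},{"jaw":0,"linear":[0,0,0],"twist":0}]'
python3 -m pendant '[{"jaw":0,"linear":[0,0,0],"twist":0},{"jaw":0,"linear":[0,0,0],"twist":0},{"jaw":0,"linear":[0,0,0],"twist":0},{"jaw":0,"linear":[0,0,0],"twist":0},{"jaw":0,"linear":[0,0,0],"twist":0},{"jaw":0,"linear":[0,0,0],"twist":0},{"jaw":0,"linear":[0,0,0],"twist":0},{"jaw":0,"linear":[0,0,0],"twist":0},{"jaw":0,"linear":[0,0,0],"twist":0},{"jaw":0,"linear":[0,0,0],"twist":0},{"jaw":0,"linear":[0,0,0],"twist":0},{"jaw":0,"linear":[0,0,0],"twist":0}]' 45
python3 plan.py -93.2
python3 -m pendant '[{"jaw":0,"linear":[0,0,-1],"twist":0},{"jaw":0,"linear":[0,0,-2],"twist":0},{"jaw":0,"linear":[0,0,-3],"twist":0},{"jaw":0,"linear":[0,0,-3],"twist":0},{"jaw":0,"linear":[0,0,-1],"twist":0},{"jaw":0,"linear":[0,0,0],"twist":0}]'
python3 plan.py -93.2 .488 .15 .225 .4826 .0525 .225
```

```text
time: 29.83
position: [0.4437, 0.2916, 0.1291]
tool_rot: [0.993, 0.115, 0.002, -0.0]
ft_force: [0.7, 0.3, -0.2]
grip_width: 0.0746
grip_force: 0.0
time: 30.83
position: [0.4422, 0.2914, 0.1275]
tool_rot: [0.993, 0.115, -0.0, -0.0]
ft_force: [-0.1, 0.8, 0.1]
grip_width: 0.026
grip_force: 45.0
pos [0.4422 0.2914 0.1275] tilt 0.01 yaw -76.8 q6 98.1 F [-0.1  0.8  0.1] w 0.0260 g 45.0 t 30.8
twist 16.4 (2.3 rows)
time: 31.33
position: [0.444, 0.292, 0.2305]
tool_rot: [0.993, 0.115, 0.003, -0.001]
ft_force: [1.0, 0.6, -2.9]
grip_width: 0.0253
grip_force: 45.0
pos [0.444  0.292  0.2305] tilt 0.41 yaw -76.8 q6 98.1 F [ 1.   0.6 -2.9] w 0.0253 g 45.0 t 31.3
twist 16.4 (2.3 rows)
  shift [ 5.19 13.94  0.54] 4 rows of [1.3  3.48 0.14]
  shift [ 0.01  9.76 -0.03] 3 rows of [ 0.    3.25 -0.01]
```

```bash
python3 -m pendant '[{"jaw":0,"linear":[0,0,0],"twist":6},{"jaw":0,"linear":[0,0,0],"twist":6},{"jaw":0,"linear":[0,0,0],"twist":4.4},{"jaw":0,"linear":[1.3,3.4,0.2],"twist":0},{"jaw":0,"linear":[1.3,3.4,0.2],"twist":0},{"jaw":0,"linear":[1.3,3.4,0.2],"twist":0},{"jaw":0,"linear":[1.3,3.4,0.1],"twist":0},{"jaw":0,"linear":[0,2,0],"twist":0},{"jaw":0,"linear":[0,2,0],"twist":0},{"jaw":0,"linear":[0,2,0],"twist":0},{"jaw":0,"linear":[0,2,0],"twist":0},{"jaw":0,"linear":[0,0,0],"twist":0}]'
python3 plan.py -93.2 .4826 .051 .224
```

```text
time: 32.33
position: [0.4807, 0.0698, 0.2186]
tool_rot: [1.0, -0.029, -0.002, 0.001]
ft_force: [-0.1, -0.4, -4.0]
grip_width: 0.0256
grip_force: 45.0
pos [0.4807 0.0698 0.2186] tilt 0.27 yaw -93.4 q6 88.5 F [-0.1 -0.4 -4. ] w 0.0256 g 45.0 t 32.3
twist -0.2 (0.0 rows)
  shift [ 0.29  1.87 -0.54] 1 rows of [ 0.29  1.87 -0.54]
```

```bash
python3 -m pendant '[{"jaw":0,"linear":[0,1,0],"twist":0},{"jaw":0,"linear":[0.2,0.9,0],"twist":0},{"jaw":0,"linear":[0,0,0],"twist":0},{"jaw":0,"linear":[0,0,0],"twist":0}]'; python3 plan.py -93.2 .4826 .051 .19
python3 -m pendant '[{"jaw":0,"linear":[0,0,0.5],"twist":0},{"jaw":0,"linear":[0,0,0.5],"twist":0},{"jaw":0,"linear":[0,0,0.5],"twist":0},{"jaw":0,"linear":[0,0,0.3],"twist":0},{"jaw":0,"linear":[0,0,0],"twist":0}]'; python3 plan.py -93.2 .4826 .051 .19
```

```text
time: 32.67
position: [0.4831, 0.0537, 0.2202]
tool_rot: [1.0, -0.028, -0.0, -0.0]
ft_force: [0.6, 0.3, -3.4]
grip_width: 0.0256
grip_force: 45.0
pos [0.4831 0.0537 0.2202] tilt 0.04 yaw -93.2 q6 86.3 F [ 0.6  0.3 -3.4] w 0.0256 g 45.0 t 32.7
twist -0.0 (0.0 rows)
  shift [-0.03  0.27  3.02] 1 rows of [-0.03  0.27  3.02]
time: 33.08
position: [0.4823, 0.0541, 0.2015]
tool_rot: [1.0, -0.028, -0.001, -0.0]
ft_force: [-0.8, 0.7, -3.5]
grip_width: 0.0256
grip_force: 45.0
pos [0.4823 0.0541 0.2015] tilt 0.13 yaw -93.2 q6 86.3 F [-0.8  0.7 -3.5] w 0.0256 g 45.0 t 33.1
twist 0.0 (0.0 rows)
  shift [0.05 0.31 1.15] 1 rows of [0.05 0.31 1.15]
```

```bash
python3 -m pendant '[{"jaw":0,"linear":[0,0.3,0],"twist":0},{"jaw":0,"linear":[0,0,0.4],"twist":0},{"jaw":0,"linear":[0,0,0.3],"twist":0},{"jaw":0,"linear":[0,0,0],"twist":0}]'; python3 -m pendant '[{"jaw":0,"linear":[0,0,0.3],"twist":0},{"jaw":0,"linear":[0,0,0.2],"twist":0},{"jaw":0,"linear":[0,0,0],"twist":0}]'; python3 plan.py -93.2
```

```text
time: 33.42
position: [0.4825, 0.0507, 0.195]
tool_rot: [1.0, -0.028, -0.001, -0.0]
ft_force: [0.6, -0.5, -3.9]
grip_width: 0.0257
grip_force: 45.0
time: 33.67
position: [0.4826, 0.0507, 0.1901]
tool_rot: [1.0, -0.028, -0.0, -0.0]
ft_force: [-0.8, 0.4, -1.9]
grip_width: 0.0256
grip_force: 45.0
pos [0.4826 0.0507 0.1901] tilt 0.05 yaw -93.2 q6 86.0 F [-0.8  0.4 -1.9] w 0.0256 g 45.0 t 33.7
twist 0.0 (0.0 rows)
```

Lower 2 mm more, release, and go to block B.

```bash
python3 -m pendant '[{"jaw":0,"linear":[0,0,0.2],"twist":0},{"jaw":0,"linear":[0,0,0],"twist":0}]'; python3 -m pendant '[{"jaw":0.35,"linear":[0,0,0],"twist":0},{"jaw":0.45,"linear":[0,0,0],"twist":0},{"jaw":0.45,"linear":[0,0,0],"twist":0},{"jaw":0.45,"linear":[0,0,-0.5],"twist":0},{"jaw":0.45,"linear":[0,0,-1],"twist":0},{"jaw":0.45,"linear":[0,0,-2],"twist":0},{"jaw":0.45,"linear":[0,0,-3],"twist":0},{"jaw":0.45,"linear":[0,0,-3],"twist":0},{"jaw":1,"linear":[0,0,-1],"twist":0},{"jaw":1,"linear":[0,0,0],"twist":0}]' 20
python3 plan.py -91.5 .464 .36 .255
python3 - <<'E'
from h import *
from meas import *
c=cams.camera('scene');P=cloud(c);z=P[...,2]
for p,s in comps(P,(z>.192)&(z<.21)&(abs(P[...,0]-.55)<.2)&(abs(P[...,1]-.05)<.08),30): print(rect(p))
E
```

```text
time: 33.83
position: [0.483, 0.0507, 0.1895]
tool_rot: [1.0, -0.028, 0.0, 0.0]
ft_force: [-1.7, -0.3, 4.9]
grip_width: 0.0257
grip_force: 45.0
time: 34.67
position: [0.4851, 0.0505, 0.297]
tool_rot: [1.0, -0.028, 0.004, 0.0]
ft_force: [-0.3, -0.2, -0.0]
grip_width: 0.0463
grip_force: 0.0
pos [0.4851 0.0505 0.297 ] tilt 0.46 yaw -93.2 q6 86.0 F [-0.3 -0.2 -0. ] w 0.0463 g 0.0 t 34.7
twist -1.7 (0.2 rows)
  shift [ -2.95 -30.89   4.15] 8 rows of [-0.37 -3.86  0.52]
([481.0, 55.0], 112, 23, np.float32(176.6), 201)
([651.0, 48.0], 109, 24, np.float32(176.1), 201)
```

```bash
python3 -m pendant '[{"jaw":1,"linear":[0,0,0],"twist":-1.7},{"jaw":1,"linear":[-0.4,-3.5,0],"twist":0},{"jaw":1,"linear":[-0.3,-3.5,0],"twist":0},{"jaw":1,"linear":[-0.3,-3.5,0],"twist":0},{"jaw":1,"linear":[-0.3,-3.5,0.5],"twist":0},{"jaw":1,"linear":[-0.4,-3.5,1],"twist":0},{"jaw":1,"linear":[-0.4,-3.5,1],"twist":0},{"jaw":1,"linear":[-0.4,-3.5,1],"twist":0},{"jaw":1,"linear":[-0.4,-3.5,0.6],"twist":0},{"jaw":1,"linear":[0,-3,0],"twist":0},{"jaw":1,"linear":[0,0,0],"twist":0},{"jaw":1,"linear":[0,0,0],"twist":0}]'
python3 board.py .13 .15; python3 plan.py -91.5 .464 .4235 .255 .464 .4235 .127
```

```text
time: 35.72
position: [0.4606, 0.3622, 0.2504]
tool_rot: [1.0, -0.011, -0.002, 0.001]
ft_force: [-0.1, -0.7, -0.1]
grip_width: 0.0868
grip_force: 0.0
[225, 129, 38, 127, 3818] ([464.0, 423.0], 109, 26, np.float32(177.9), 141)
pos [0.4608 0.361  0.2507] tilt 0.23 yaw -91.4 q6 118.6 F [ 0.2  0.3 -0.3] w 0.0873 g 0.0 t 35.8
twist 0.1 (0.0 rows)
  shift [ 0.15 -6.25 -0.44] 2 rows of [ 0.08 -3.13 -0.22]
  shift [ 0.04 -0.03 12.8 ] 4 rows of [ 0.01 -0.01  3.2 ]
```

```bash
python3 -m pendant '[{"jaw":1,"linear":[0.1,-3.1,0],"twist":0.5},{"jaw":1,"linear":[0.1,-3.1,0],"twist":0},{"jaw":1,"linear":[0,0,0],"twist":0},{"jaw":1,"linear":[0,0,3],"twist":0},{"jaw":1,"linear":[0,0,4],"twist":0},{"jaw":1,"linear":[0,0,3],"twist":0},{"jaw":1,"linear":[0,0,1.4],"twist":0},{"jaw":1,"linear":[0,0,1],"twist":0},{"jaw":1,"linear":[0,0,0],"twist":0},{"jaw":0.5,"linear":[0,0,0],"twist":0},{"jaw":0,"linear":[0,0,0],"twist":0},{"jaw":0,"linear":[0,0,0],"twist":0}]'
python3 -m pendant '[{"jaw":0,"linear":[0,0,0],"twist":0},{"jaw":0,"linear":[0,0,0],"twist":0},{"jaw":0,"linear":[0,0,0],"twist":0},{"jaw":0,"linear":[0,0,0],"twist":0},{"jaw":0,"linear":[0,0,0],"twist":0},{"jaw":0,"linear":[0,0,0],"twist":0},{"jaw":0,"linear":[0,0,0],"twist":0},{"jaw":0,"linear":[0,0,0],"twist":0},{"jaw":0,"linear":[0,0,0],"twist":0},{"jaw":0,"linear":[0,0,0],"twist":0},{"jaw":0,"linear":[0,0,0],"twist":0},{"jaw":0,"linear":[0,0,0],"twist":0}]' 45
python3 plan.py -93.2
python3 -m pendant '[{"jaw":0,"linear":[0,0,-1],"twist":0},{"jaw":0,"linear":[0,0,-2.5],"twist":0},{"jaw":0,"linear":[0,0,-3.5],"twist":0},{"jaw":0,"linear":[0,0,-3.5],"twist":0},{"jaw":0,"linear":[0,0,-3.5],"twist":0},{"jaw":0,"linear":[0,0,-3.5],"twist":0},{"jaw":0,"linear":[0,0,-3.5],"twist":0},{"jaw":0,"linear":[0,0,-3],"twist":0},{"jaw":0,"linear":[0,0,-1],"twist":0},{"jaw":0,"linear":[0,0,0],"twist":1.6},{"jaw":0,"linear":[0,0,0],"twist":0}]'
python3 plan.py -93.2 .470 -.17 .375 .470 -.17 .222 .4756 -.067 .222
```

```text
time: 36.77
position: [0.467, 0.4236, 0.1303]
tool_rot: [1.0, -0.017, 0.001, -0.001]
ft_force: [-0.4, -0.2, -0.3]
grip_width: 0.0742
grip_force: 0.0
time: 37.77
position: [0.4658, 0.4233, 0.1284]
tool_rot: [1.0, -0.017, -0.0, 0.0]
ft_force: [-0.3, 0.2, -0.1]
grip_width: 0.0255
grip_force: 45.0
pos [0.4658 0.4233 0.1284] tilt 0.01 yaw -92.0 q6 124.1 F [-0.3  0.2 -0.1] w 0.0255 g 45.0 t 37.8
twist 1.2 (0.2 rows)
time: 38.68
position: [0.4654, 0.4229, 0.3786]
tool_rot: [1.0, -0.032, -0.0, 0.0]
ft_force: [0.3, -0.0, -3.5]
grip_width: 0.0259
grip_force: 45.0
pos [0.4654 0.4229 0.3786] tilt 0.02 yaw -93.6 q6 125.7 F [ 0.3 -0.  -3.5] w 0.0259 g 45.0 t 38.7
twist -0.4 (0.1 rows)
  shift [ 3.77 59.17  0.38] 15 rows of [0.25 3.94 0.03]
  shift [ 0.00e+00 -1.00e-02  1.53e+01] 4 rows of [ 0.   -0.    3.82]
  shift [ -0.02 -10.32  -0.  ] 3 rows of [-0.01 -3.44 -0.  ]
```

```bash
python3 -m pendant '[{"jaw":0,"linear":[0.1,1.5,0],"twist":-0.4},{"jaw":0,"linear":[0.2,3,0],"twist":0},{"jaw":0,"linear":[0.2,3.7,0],"twist":0},{"jaw":0,"linear":[0.2,3.7,0],"twist":0},{"jaw":0,"linear":[0.2,3.7,0],"twist":0},{"jaw":0,"linear":[0.2,3.7,0],"twist":0},{"jaw":0,"linear":[0.2,3.7,0],"twist":0},{"jaw":0,"linear":[0.2,3.7,0],"twist":0},{"jaw":0,"linear":[0.2,3.7,0],"twist":0},{"jaw":0,"linear":[0.3,3.7,0],"twist":0},{"jaw":0,"linear":[0.3,3.7,0],"twist":0},{"jaw":0,"linear":[0.3,3.7,0],"twist":0}]'
python3 -m pendant '[{"jaw":0,"linear":[0.3,3.7,0],"twist":0},{"jaw":0,"linear":[0.3,3.7,0],"twist":0},{"jaw":0,"linear":[0.3,3.7,0],"twist":0},{"jaw":0,"linear":[0.3,3.7,0],"twist":0},{"jaw":0,"linear":[0,2,0],"twist":0},{"jaw":0,"linear":[0,1,0],"twist":0},{"jaw":0,"linear":[0,0,0],"twist":0},{"jaw":0,"linear":[0,0,0],"twist":0}]'
python3 plan.py -93.2 .4703 -.175 .375 .4703 -.175 .222 .4756 -.069 .222
```

```text
time: 39.68
position: [0.467, 0.006, 0.3768]
tool_rot: [1.0, -0.027, -0.002, -0.0]
ft_force: [1.1, -0.3, -3.7]
grip_width: 0.026
grip_force: 45.0
time: 40.35
position: [0.47, -0.17, 0.3773]
tool_rot: [1.0, -0.028, -0.001, -0.002]
ft_force: [0.8, 0.8, -3.9]
grip_width: 0.0258
grip_force: 45.0
pos [ 0.47   -0.17    0.3773] tilt 0.23 yaw -93.2 q6 60.4 F [ 0.8  0.8 -3.9] w 0.0258 g 45.0 t 40.4
twist -0.0 (0.0 rows)
  shift [0.06 0.5  0.23] 1 rows of [0.06 0.5  0.23]
  shift [ 0.04  0.04 15.3 ] 4 rows of [0.01 0.01 3.82]
  shift [ -0.06 -10.61   0.03] 3 rows of [-0.02 -3.54  0.01]
```

```bash
python3 -m pendant '[{"jaw":0,"linear":[0.1,0.5,1],"twist":0},{"jaw":0,"linear":[0,0,3],"twist":0},{"jaw":0,"linear":[0,0,4],"twist":0},{"jaw":0,"linear":[0,0,4],"twist":0},{"jaw":0,"linear":[0,0,2.5],"twist":0},{"jaw":0,"linear":[0,0,1],"twist":0},{"jaw":0,"linear":[0,0,0],"twist":0},{"jaw":0,"linear":[0,-2.5,0],"twist":0},{"jaw":0,"linear":[0,-2.5,0],"twist":0},{"jaw":0,"linear":[0,-2,0],"twist":0},{"jaw":0,"linear":[0,-1.8,0],"twist":0},{"jaw":0,"linear":[0,0,0],"twist":0}]'
python3 plan.py -93.2 .4756 -.069 .222;  python3 - <<'E'
from h import *
c=cams.camera('wrist');cv2.imwrite('pics/w10.png',c['color'])
E
```

```text
time: 41.35
position: [0.4761, -0.0841, 0.2244]
tool_rot: [1.0, -0.026, 0.0, -0.001]
ft_force: [-1.4, -0.0, -3.2]
grip_width: 0.0257
grip_force: 45.0
pos [ 0.4761 -0.0841  0.2244] tilt 0.1 yaw -92.9 q6 69.5 F [-1.4 -0.  -3.2] w 0.0257 g 45.0 t 41.4
twist 0.3 (0.0 rows)
  shift [-0.13 -1.5   0.25] 1 rows of [-0.13 -1.5   0.25]
```

View pics/w10.png

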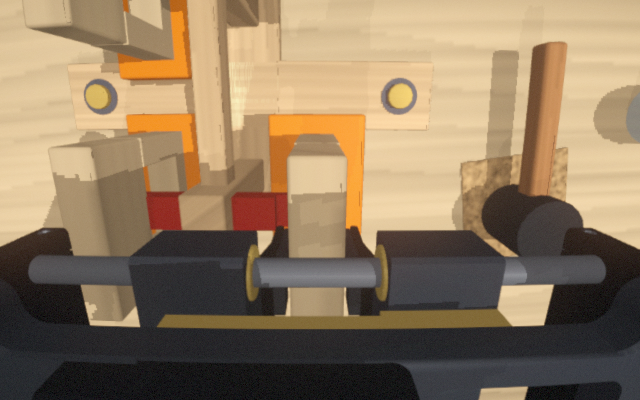

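The held board, with its rail at (318,190), is entering the hook at (260,210). Block C hangs at (105,190), and both caps, at (98,96) and (400,96), are home. The mallet is standing on the mat. Now seat block B.

```bash
python3 -m pendant '[{"jaw":0,"linear":[0,-0.9,0],"twist":0},{"jaw":0,"linear":[0,-0.7,0],"twist":0},{"jaw":0,"linear":[0,0,0],"twist":0},{"jaw":0,"linear":[0,0,0.7],"twist":0},{"jaw":0,"linear":[0,0,0.7],"twist":0},{"jaw":0,"linear":[0,0,0.6],"twist":0},{"jaw":0,"linear":[0,0,0],"twist":0}]'; python3 plan.py -93.2 .4756 -.068 .190
python3 -m pendant '[{"jaw":0,"linear":[0,0,0.3],"twist":0},{"jaw":0,"linear":[0,0,0.2],"twist":0},{"jaw":0,"linear":[0,0,0],"twist":0}]'; python3 plan.py -93.2 .4756 -.068 .190
```

```text
time: 41.98
position: [0.4761, -0.0722, 0.2018]
tool_rot: [1.0, -0.028, -0.002, -0.001]
ft_force: [0.3, 0.5, -4.6]
grip_width: 0.0256
grip_force: 45.0
pos [ 0.4761 -0.0722  0.2018] tilt 0.22 yaw -93.2 q6 71.3 F [ 0.3  0.5 -4.6] w 0.0256 g 45.0 t 42.0
twist -0.0 (0.0 rows)
  shift [-0.07 -0.41  1.18] 1 rows of [-0.07 -0.41  1.18]
time: 42.23
position: [0.4771, -0.0723, 0.1981]
tool_rot: [1.0, -0.028, -0.0, -0.0]
ft_force: [-0.7, 0.0, -3.1]
grip_width: 0.0255
grip_force: 45.0
pos [ 0.4771 -0.0723  0.1981] tilt 0.04 yaw -93.2 q6 71.3 F [-0.7  0.  -3.1] w 0.0255 g 45.0 t 42.2
twist -0.0 (0.0 rows)
  shift [-0.17 -0.42  0.81] 1 rows of [-0.17 -0.42  0.81]
```

```bash
python3 -m pendant '[{"jaw":0,"linear":[0,-0.2,0.3],"twist":0},{"jaw":0,"linear":[0,0,0.2],"twist":0},{"jaw":0,"linear":[0,0,0],"twist":0}]'; python3 -m pendant '[{"jaw":0,"linear":[0,0,0.2],"twist":0},{"jaw":0,"linear":[0,0,0.2],"twist":0},{"jaw":0,"linear":[0,0,0],"twist":0}]'; python3 plan.py -93.2
```

```text
time: 42.48
position: [0.4771, -0.0699, 0.1932]
tool_rot: [1.0, -0.028, -0.0, -0.0]
ft_force: [0.0, -0.1, -3.7]
grip_width: 0.0255
grip_force: 45.0
time: 42.73
position: [0.4776, -0.0702, 0.1904]
tool_rot: [1.0, -0.028, 0.0, 0.0]
ft_force: [-1.0, 1.0, 3.3]
grip_width: 0.0257
grip_force: 45.0
pos [ 0.4776 -0.0702  0.1904] tilt 0.05 yaw -93.2 q6 71.5 F [-1.   1.   3.3] w 0.0257 g 45.0 t 42.7
twist 0.0 (0.0 rows)
```

```bash
python3 -m pendant '[{"jaw":0.35,"linear":[0,0,0],"twist":0},{"jaw":0.45,"linear":[0,0,0],"twist":0},{"jaw":0.45,"linear":[0,0,0],"twist":0},{"jaw":0.45,"linear":[0,0,-0.5],"twist":0},{"jaw":0.45,"linear":[0,0,-1],"twist":0},{"jaw":0.45,"linear":[0,0,-2],"twist":0},{"jaw":0.45,"linear":[0,0,-3],"twist":0},{"jaw":0.45,"linear":[0,0,-4],"twist":0},{"jaw":0.45,"linear":[0,0,-4],"twist":0},{"jaw":0.45,"linear":[0,0,-2],"twist":0}]' 20
python3 -m pendant '[{"jaw":0.45,"linear":[-1,4,0],"twist":0},{"jaw":0.45,"linear":[-1,4,0],"twist":0},{"jaw":0.45,"linear":[-1,4,0],"twist":0},{"jaw":0.45,"linear":[0,4,0],"twist":0},{"jaw":0.45,"linear":[0,4,0],"twist":0},{"jaw":0.45,"linear":[0,4,0],"twist":0},{"jaw":0.45,"linear":[0,4,0],"twist":0},{"jaw":0.45,"linear":[0,4,0],"twist":0},{"jaw":0.45,"linear":[0,0,0],"twist":0},{"jaw":0.45,"linear":[0,0,0],"twist":0},{"jaw":0.45,"linear":[0,0,0],"twist":0}]'
python3 - <<'E'
from meas import *
for n in('top','scene'):
    c=cams.camera(n);P=cloud(c);z=P[...,2]
    for p,s in comps(P,(z>.192)&(z<.212)&(abs(P[...,0]-.56)<.2)&(abs(P[...,1])<.12),30): print(n,rect(p))
    for q in ((.573,.146),(.555,-.172)):
        m=(np.hypot(P[...,0]-q[0],P[...,1]-q[1])<.02)&(z>.022); print(q,np.round(np.median(z[m]),4))
    for p,s in comps(P,(z>.07)&(z<.09)&(c['color'].max(2)<60)&(abs(P[...,1]+.31)<.1),30): print('mallet',rect(p))
    cv2.imwrite(f'pics/{n}11.png',c['color'])
st()
E
```

```text
time: 43.57
position: [0.4791, -0.0707, 0.3597]
tool_rot: [1.0, -0.028, 0.004, 0.001]
ft_force: [-0.0, -0.2, 0.4]
grip_width: 0.0392
grip_force: 0.0
time: 44.48
position: [0.4293, -0.3875, 0.3542]
tool_rot: [1.0, -0.028, -0.0, -0.001]
ft_force: [-0.1, 0.3, 0.1]
grip_width: 0.0391
grip_force: 0.0
top ([649.0, 41.0], 107, 23, np.float32(176.9), 202)
top ([479.0, 50.0], 107, 23, np.float32(176.8), 202)
top ([473.0, -70.0], 106, 24, np.float32(176.7), 202)
(0.573, 0.146) 0.0252
(0.555, -0.172) 0.0257
mallet ([414.0, -315.0], 66, 64, np.float32(91.0), 79)
scene ([475.0, -65.0], 110, 23, np.float32(177.0), 201)
scene ([481.0, 55.0], 112, 23, np.float32(176.6), 201)
scene ([651.0, 47.0], 109, 23, np.float32(176.9), 201)
(0.573, 0.146) 0.0252
(0.555, -0.172) 0.0252
mallet ([420.0, -307.0], 61, 54, np.float32(54.2), 78)
{'time': 44.583, 'q': [-0.926, 0.352, 1.4, 0.0, 1.39, 0.699], 'position': [0.43, -0.387, 0.355], 'tool_rot': [1.0, -0.027, -0.0, -0.0], 'ft_force': [0.105, -0.666, 0.584], 'grip_width': 0.039, 'grip_force': 0.0}
```

View pics/scene11.png

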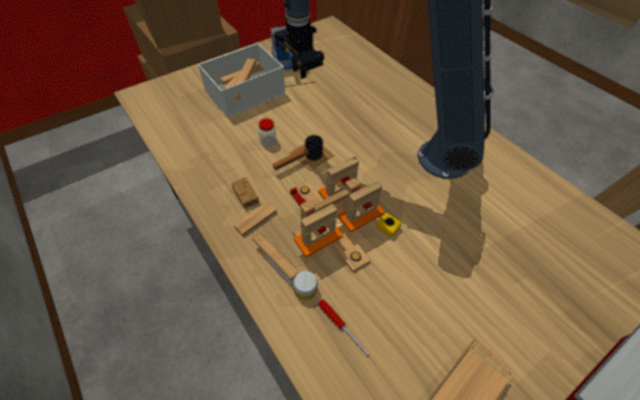

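The scene view shows three blocks hung at (320,225), (362,205) and (342,177), and both pegs are home. The mallet is upright on the mat at (314,147) and the bystanders have not moved.

```bash
python3 -c "
from rig import robot; print(robot.hand_in())"
```

```text
the job is handed in; nothing more can be done
None
```

I handed the job in: both pegs are home, driven with the mallet, the three push blocks present hang on hooks of their own, and the mallet stands upright on the mat; the last camera check agreed, but the hand-in returned no verdict.

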